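# Balance a ballasted bar on the crowned rest and gauge it

## Task

Check the weighted walnut bar: set it gently, squarely across the cork crown of the checking stand, under the clear canopy, so that it balances there by itself, level and still, with nothing else holding it. While it balances, press the gauge's orange cap down gently until the brass foot rests on the bar, then let the gauge spring fully up again. Leave the bar balanced on the crown and the other things on the bench where they are.

Things in the scene. Friction and masses are not known exactly. Their poses are not given: they have to be found in the camera images.
- bar: Dark walnut bar, 260 mm long (x), 36 mm wide (y), 20 mm high (z), a thin pale line along its top. Origin: centre of its underside. It starts level on the two stacked frames, 36 mm above the bench, roughly along world y, both ends overhanging. Its x points to the robot's left. A steel ballast hidden inside shifts its balance point (see bar_middle); mass 0.28 to 0.37 kg.
- bar_middle (a point): Geometric middle of the bar, axes as the bar's. The balance point lies up to 32 mm from here along x, either way (even across the width). It cannot be seen: feel the moment when lifting, or try. Set on the crown off its balance point by d, the bar lies tilted by about d / 50 mm (rad), heavy end down; far off, it slides off.
- canopy_edge (a point): Middle of the lower edge at the -x end of the stand's clear canopy with yellow rims. In the stand's frame it covers x -112 to +60, y -88 to +88, z 228 to 238 mm, so a gripper pointing straight down cannot hold the bar there: hold it about 112 mm from its middle, near its -x end (robot's right), with the tool leaning back that way some 40 degrees, and bring it in from the robot's side.
- frames: Two wooden picture frames glued in a stack, fixed: 160 mm (x) by 130 mm (y), 36 mm high, strips 22 mm wide. Origin: centre of the underside, on the bench.
- stand: Checking stand, fixed, a C-frame open on the robot's side, the far side and at its -x end. Origin on the bench below the crown's top; x points to the robot's left (turned up to 0.18 rad); the bar must lie along it. Blue base x -150 to +250, y -75 to +75 mm, 12 mm thick; aluminium column 36 x 60 mm at x = +225 mm with an arm 30 mm wide at z 240 to 256 mm, from the column to x = -32 mm.
- crown: The cork crown, fixed on the stand: the top of a cylinder lying along the stand's y, radius 60 mm, 60 mm long. Its origin is that of the stand.
- crown_top (a point): The middle of the crown's top line, 70 mm above the bench, axes as the stand's. The bar's balance point belongs above it.
- gauge (a joint): Travel of the gauge plunger (m): 0 when up, growing as it is pressed down, at most 0.058; it springs up by itself. The foot meets the level bar on the crown at about 0.040. Pushing takes about 1 N at first, 2.6 N at 0.040; then the bar stops it hard. Never load the bar with more than 25 N.
- gauge_cap (a point): Middle of the top of the gauge's orange cap, 34 mm across, 14 mm thick, straight above the crown's top, 316 mm above the bench when up. It moves with the plunger.
- gauge_foot (a point): Lowest point of the gauge's rounded brass foot, 130 mm above the bench when up: 40 mm over the top of a bar on the crown.
- sander_a: Bystander, loose: red hand sanding block, 95 x 62 x 25 mm. Origin: centre of its underside. Leave alone.
- sander_b: Bystander, loose: cork-coloured hand sanding block, 95 x 62 x 25 mm. Origin: centre of its underside. Leave alone.
- brush: Bystander, loose: bench brush, lying on the bench, handle towards its -x. Origin: centre of its underside. Leave alone.
- glue: Bystander, loose: white bottle, 60 mm across, 150 mm high. Origin: centre of its underside. Leave alone.
- offcut: Bystander, loose: pale offcut of moulding, 130 x 22 x 18 mm. Origin: centre of its underside. Leave alone.
- pins: Bystander, loose: blue cup, 76 mm across, 60 mm high. Origin: centre of its underside. Leave alone.

How it is judged:
By the outcome, as a careful person would: the job done as asked, in the order asked, and still so for the second after the job is handed in, with the robot touching nothing.
It also fails if it takes over 70 s, if anything falls off the work surface, if the arm or the gripper's body presses on something with over 40 N, if the wrist force passes 120 N, or if a joint passes its speed limit or range.

## Robot

A 6-joint arm with a two-finger parallel gripper is mounted at the origin on the work surface. World frame = base frame: x ahead of the robot, y to its left, z up, the work surface at z = 0. Lengths are in m, angles in rad, forces in N, time in s.
With the tool pointing down it reaches from about 0.375 to 0.975 m from the base axis. Payload 3.8 kg.
Tool frame: the origin (TCP) lies at the very end of the fingers, on their centre line; the grasp point (between the pads) lies 19 mm behind it (bot.pinch_z is the distance from the TCP to the grasp point, in m); x points along the fingers, y is the direction in which the jaws open and shut, and the axes are right-handed (so a half turn about x gives the same grasp; the last joint's range is limited). The gripper opens to 85 mm and grips with 20 to 120 N. Pads are 22 mm wide; open, the fingers measure 114 mm over their backs; the gripper's body (76 mm by 85 mm) begins 54 mm behind the grasp point. The pads swing forward as they close: fully open they stand 13 mm farther back than shut.
Start: joints at [1.112, 0.264, 1.604, -0, 1.274, -0.037], TCP at [0.276, 0.616, 0.231] pointing down, gripper open.
Joint ranges: [-2.63, 2.63], [-0.94, 2.18], [0.31, 2.57], [-1.31, 4.45], [0, 2.66], [-2.55, 2.55]. Speed limits (rad/s): [2.57, 2.57, 3.14, 3.14, 3.14, 3.14].

## Interface

Orientations are given as a rotation vector (axis times angle).
In Python, from workcell import monitor, imaging, finish_job, bot gives the robot as it stands.
- The arm moves only by the tool jog_arm, never from a script. Its argument "rows" is a list of rows, each a list of 7 numbers: the shift along the tool's x, y, z in m, then the turn, a rotation vector about the tool's x, y, z in rad, then the opening in per cent of the stroke, from 0 (shut) to 100 (fully open). A call has 1 to 20 rows; each row is the pose to reach, as a shift and turn from the pose measured when the call began, along the tool's axes at that moment; what a row does not reach only later rows make up. A row lasts 1/10 s, in which the tool goes at most 50 mm and 8.59 degrees, less where a joint would pass 70% of its speed; a pose out of reach is approached as far as the arm can. A call with a gripper value outside its range is refused whole. The fingers move at their own pace and stop on an object; "force" is the grip in N (left out, the last holds). Time passes only in rows, so rows that repeat a pose let the fingers close. It gives the time, the measured TCP pose, the force and the opening at its end, in the units of the state.
- monitor.read_state(): the state, without advancing time (a new reading comes with each control period).
- imaging.read_camera(name): name is "scene" or "side" or "wrist"; returns the picture (400x640x3 uint8, blue, green, red); there is no depth.
- imaging.camera_params(name): a dict with "fx", "fy", "cx", "cy" (pixels), "T" (4x4, takes a point from camera to world coordinates); the wrist camera has in their place "T_tool_cam" (4x4, takes a point from camera to tool coordinates, whose origin is the TCP and whose axes are the tool frame's). Camera axes: x right, y down, z forward; pixel columns grow to the right and rows downward; lengths in m; the calibration is good to about 2 mm. A picture is of the moment at which its call begins: read the wrist's pose just before it. camera_params takes no time and is no camera call.
- finish_job(): hands the job in, once; it reports no verdict.
The state is a dict: "time": time; "q": joint angles; "joint_vel": joint speeds; "joint_torque": joint torques, N m; "tool_pos": TCP position; "tcp_rot": TCP orientation; "wrist_force": force on the tool from outside, world axes, zero at the start; "torque": the same for the moment, N m; "width": opening from 0.0 (shut) to 1.0 (fully open).
Only numpy, scipy, OpenCV 4.12 (cv2) and the standard library are available. Lean on these libraries where they do the work, as an engineer would, in place of code of your own. Each camera call takes 0.05 s, during which the arm holds its last target. There are 200 camera calls.

## Working session

There is one attempt and no reset: what is moved stays moved. The work goes in short steps, Python scripts to look and compute and a tool call to move; the robot and the scene stay as the last step left them, time stands still between calls to the robot, and variables do not carry over. Pictures are saved under pics/ and viewed, about 8 in all and at most 12, crops included, and the job is handed in when it is done.

Besides the shell and the picture viewer there is one more tool, called after "Call:" by a JSON object that holds its "name" and its "arguments". jog_arm: Moves the arm, as the interface text tells. Its arguments: {"type":"object","properties":{"rows":{"type":"array","items":{"type":"array","items":{"type":"number"}}},"force":{"type":"number"}},"required":["rows"]}

```bash
mkdir -p pics; ls
python3 - <<'E'
from workcell import monitor, imaging, bot
import cv2,numpy as np
np.set_printoptions(precision=4,suppress=True)
s=monitor.read_state();print(s)
for n in("scene","side"):
    cv2.imwrite(f"pics/{n}0.png",imaging.read_camera(n)); print(n,imaging.camera_params(n))
print(imaging.camera_params("wrist"))
a=[cv2.imread(f"pics/{n}0.png") for n in("scene","side")]
cv2.imwrite("pics/w0.png",imaging.read_camera("wrist"))
print([x for x in dir(bot) if x[0]!='_'])
E
```

```text
pics
{'time': 0.0, 'q': array([ 1.1121,  0.2648,  1.6054, -0.    ,  1.2737, -0.0369]), 'joint_vel': array([-0.0004,  0.0007, -0.0009, -0.0008,  0.0015,  0.0008]), 'joint_torque': array([ -0.0011, -51.5112, -36.7317,  -0.0003,   0.0131,  -0.    ]), 'tool_pos': array([0.276 , 0.6152, 0.23  ]), 'tcp_rot': array([ 0.3291,  1.5459, -0.3326]), 'wrist_force': array([ 0.4104,  0.0077, -0.5161]), 'torque': array([-0.0095, -0.0204,  0.0157]), 'width': 0.9980958114648205}
scene {'fx': 452.7196300980051, 'fy': 452.7196300980051, 'cx': 316.88654551480386, 'cy': 200.63589773742243, 'T': array([[-0.833 ,  0.4366, -0.3398,  0.9572],
       [ 0.5531,  0.669 , -0.4964,  0.5406],
       [ 0.0106, -0.6015, -0.7988,  1.1069],
       [ 0.    ,  0.    ,  0.    ,  1.    ]])}
side {'fx': 394.6861369762621, 'fy': 394.6861369762621, 'cx': 319.9487428288156, 'cy': 200.6107542052976, 'T': array([[ 0.7255, -0.4933,  0.48  ,  0.0302],
       [-0.6883, -0.5203,  0.5056, -0.6348],
       [ 0.0003, -0.6971, -0.7169,  1.0215],
       [ 0.    ,  0.    ,  0.    ,  1.    ]])}
{'fx': 327.3886184863206, 'fy': 327.3886184863206, 'cx': 312.589837400705, 'cy': 198.93716749788274, 'T_tool_cam': array([[-0.0008, -0.3028,  0.9531, -0.1426],
       [ 1.    ,  0.0005,  0.0009, -0.0001],
       [-0.0007,  0.9531,  0.3028, -0.0793],
       [ 0.    ,  0.    ,  0.    ,  1.    ]])}
['MotionError', 'pinch_z']
```

View pics/scene0.png

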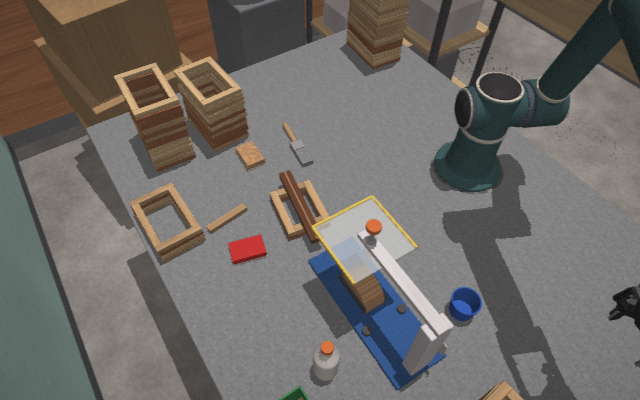

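View pics/side0.png

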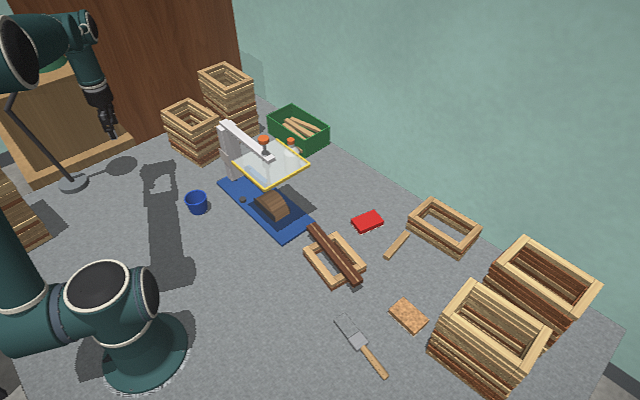

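The scene view shows the cap at about (374,227), the canopy corners at (312,230), (373,197), (417,245) and (355,282), and the bar from (290,175) to (315,240). In the side view the cap is at (264,140) and the bar runs from (313,222) to (360,285).

```bash
cat > h.py <<'E'
from workcell import monitor, imaging, finish_job, bot
import cv2,numpy as np
from scipy.spatial.transform import Rotation as R
np.set_printoptions(precision=4,suppress=True)
def cam(n):
    p=imaging.camera_params(n)
    if n=="wrist":
        s=monitor.read_state();T=np.eye(4);T[:3,:3]=R.from_rotvec(s["tcp_rot"]).as_matrix();T[:3,3]=s["tool_pos"];p["T"]=T@p["T_tool_cam"]
    return p
def ray(p,u,v):
    d=p["T"][:3,:3]@np.array([(u-p["cx"])/p["fx"],(v-p["cy"])/p["fy"],1]);return p["T"][:3,3],d/np.linalg.norm(d)
def onz(p,u,v,z):
    o,d=ray(p,u,v);return o+d*(z-o[2])/d[2]
def tri(rs):
    A=sum(np.eye(3)-np.outer(d,d) for o,d in rs);b=sum((np.eye(3)-np.outer(d,d))@o for o,d in rs);return np.linalg.solve(A,b)
def px(p,X):
    c=np.linalg.inv(p["T"])@np.append(X,1);return np.array([p["fx"]*c[0]/c[2]+p["cx"],p["fy"]*c[1]/c[2]+p["cy"]])
def blob(im,lo,hi,box):
    h=cv2.cvtColor(im,cv2.COLOR_BGR2HSV);m=cv2.inRange(h,np.array(lo),np.array(hi));k=np.zeros_like(m);x0,y0,x1,y1=box;k[y0:y1,x0:x1]=m[y0:y1,x0:x1]
    n,l,s,c=cv2.connectedComponentsWithStats(k)
    i=1+np.argmax(s[1:,4]);return (l==i).astype(np.uint8),s[i],c[i]
def pose():
    s=monitor.read_state();return s,R.from_rotvec(s["tcp_rot"]).as_matrix()
E
python3 - <<'E'
from h import *
P={n:cam(n) for n in("scene","side")}
I={n:cv2.imread(f"pics/{n}0.png") for n in P}
# cap
rs=[];
for n,b in(("scene",(355,210,395,243)),("side",(250,128,280,150))):
    m,s,c=blob(I[n],(3,150,120),(18,255,255),b);print(n,s,c,onz(P[n],*c,.312));rs.append(ray(P[n],*c))
print("cap",tri(rs))
# base & bar
for n,b in(("scene",(300,230,450,392)),("side",(200,160,330,250))):
    m,s,c=blob(I[n],(100,150,60),(125,255,255),b)
    h=cv2.convexHull(cv2.findContours(m,0,2)[0][0]);q=cv2.approxPolyDP(h,4,True)[:,0];print("base",n,s[4]);
    for u in q:print(u,onz(P[n],*u,.012)[:2])
for n,b in(("scene",(305,190,425,290)),("side",(225,130,315,195))):
    h=cv2.cvtColor(I[n],cv2.COLOR_BGR2HSV);k=cv2.inRange(h,np.array((23,130,120)),np.array((35,255,255)))[b[1]:b[3],b[0]:b[2]]
    pt=cv2.findNonZero(k)+np.array([b[0],b[1]]);q=cv2.approxPolyDP(cv2.convexHull(pt),5,True)[:,0];print("canopy",n)
    for u in q:print(u,onz(P[n],*u,.238)[:2])
for n,b in(("scene",(270,160,330,250)),("side",(295,210,375,295))):
    h=cv2.cvtColor(I[n],cv2.COLOR_BGR2HSV)[b[1]:b[3],b[0]:b[2]];
    print("frame hsv",h[::12,::8].reshape(-1,3)[:6])
A=[cv2.resize(I[n][y0:y1,x0:x1],(390,int(390*(y1-y0)/(x1-x0)))) for n,(x0,y0,x1,y1) in(("scene",(260,160,350,250)),("side",(295,210,385,300)))]
w=cv2.imread("pics/w0.png");cv2.imwrite("pics/bar0.png",np.hstack(A))
E
```

```text
scene [366 219  16  14 159] [373.6289 225.7736] [0.5554 0.1676 0.312 ]
side [258 135  11  10  82] [262.8415 139.0854] [0.5573 0.1656 0.312 ]
cap [0.5565 0.1667 0.3119]
base scene 2532
[379 272] [0.4844 0.1539]
[420 324] [0.4891 0.3261]
[411 379] [0.596  0.4158]
[397 388] [0.6363 0.4133]
[354 327] [0.6327 0.241 ]
base side 734
[217 182] [0.4936 0.4123]
[244 176] [0.5865 0.3701]
[313 221] [0.6225 0.0232]
[281 245] [0.4781 0.0188]
canopy scene
[416 248] [0.4754 0.2319]
[354 284] [0.6439 0.2271]
[313 226] [0.6356 0.0567]
[373 196] [0.4658 0.0633]
canopy side
[309 165] [0.6344 0.0499]
[263 191] [0.4637 0.0564]
[231 161] [0.4734 0.2284]
[277 138] [0.6495 0.2219]
frame hsv [[135   4 135]
 [  0   4 137]
 [  0   2 136]
 [  0   2 136]
 [160   6 138]
 [120   4 132]]
frame hsv [[110 120  96]
 [105  33  93]
 [ 90   3  87]
 [ 96   9 145]
 [ 90   7 146]
 [ 96   8 154]]
```

View pics/bar0.png

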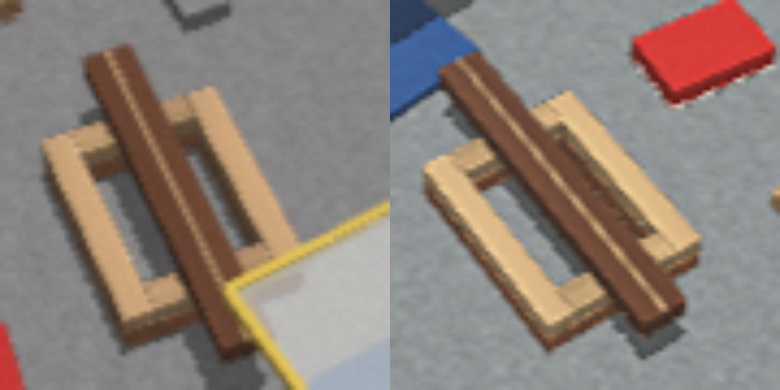

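The crop shows the bar lying along the frames with both ends overhanging. The far (+x) end is under the canopy corner in the scene view. In the side view all the top corners are visible.

```bash
cat >> h.py <<'E'
def rot(a,yaw_axis):  # tool x = a ; tool y ~ yaw_axis
    a=np.array(a)/np.linalg.norm(a);y=np.array(yaw_axis,float);y-=a*(a@y);y/=np.linalg.norm(y);return np.c_[a,y,np.cross(a,y)]
def goto(p,Rt=None):
    s,R0=pose();Rt=R0 if Rt is None else Rt
    print("row",np.round(R0.T@(np.array(p)-s["tool_pos"]),4),np.round(R.from_matrix(R0.T@Rt).as_rotvec(),4))
E
python3 - <<'E'
from h import *
s,R0=pose();print(R0)
P={n:cam(n) for n in("scene","side")}
for u in((307,226.2),(315.3,221.5),(363.1,278.5),(352.7,285)):print("bar side",onz(P["side"],*u,.056)[:2])
for X in((84,58),(130,44)):print("bar scene",onz(P["scene"],260+X[0]/4.333,160+X[1]/4.333,.056)[:2])
I={n:cv2.imread(f"pics/{n}0.png") for n in P}
# walnut mask -> far-from-side-face: fit pale line inside
for n,(x0,y0,x1,y1) in(("scene",(275,165,325,245)),("side",(300,215,370,292))):
    im=cv2.cvtColor(I[n],cv2.COLOR_BGR2HSV);m=cv2.inRange(im,np.array((3,80,20)),np.array((15,255,125)));k=m*0;k[y0:y1,x0:x1]=m[y0:y1,x0:x1]
    k=cv2.morphologyEx(k,cv2.MORPH_CLOSE,np.ones((5,5)))
    nn,l,st,c=cv2.connectedComponentsWithStats(k);i=1+np.argmax(st[1:,4]);inn=cv2.erode((l==i).astype(np.uint8),np.ones((3,3)))
    pale=inn*((im[...,2]>110)).astype(np.uint8);pt=cv2.findNonZero(pale)
    vx,vy,a,b=cv2.fitLine(pt,cv2.DIST_HUBER,0,.01,.01).ravel()
    A,B=onz(P[n],a-20*vx,b-20*vy,.056),onz(P[n],a+20*vx,b+20*vy,.056);d=(B-A)/np.linalg.norm(B-A);d*=np.sign(d[1]);print(n,len(pt),st[i],"line dir",d[:2],"at y=-.1 x=",A[0]+d[0]/d[1]*(-.1-A[1]))
for nm,u in(("pins",(465,297)),):print(nm,onz(P["scene"],*u,.06)[:2])
print("frame",[onz(P["side"],295+(X-390)/4.333,210+Y/4.333,.036)[:2] for X,Y in((425,165),(572,93),(700,245),(550,335))])
E
```

```text
[[-0.0008  0.4094  0.9124]
 [-0.0016  0.9124 -0.4094]
 [-1.     -0.0017 -0.0001]]
bar side [ 0.5676 -0.0085]
bar side [ 0.6006 -0.0122]
bar side [ 0.5522 -0.2646]
bar side [ 0.5149 -0.2588]
bar scene [ 0.5483 -0.2612]
bar scene [ 0.5145 -0.2546]
scene 235 [ 275  170   46   74 1308] line dir [0.1671 0.9859] at y=-.1 x= 0.5587329255545667
side 490 [ 303  222   63   69 1269] line dir [0.1708 0.9853] at y=-.1 x= 0.5590930938006228
pins [0.3683 0.3444]
frame [array([ 0.5097, -0.0534]), array([ 0.6342, -0.0789]), array([ 0.6017, -0.2358]), array([ 0.4761, -0.2153])]
```

Run:
```python
from h import *
th=np.radians(45);d=np.array([.170,.985,0]);d/=np.linalg.norm(d)
a=np.sin(th)*d-np.cos(th)*np.array([0,0,1]);Rt=rot(a,[d[1],-d[0],0]);g=np.array([.534,-.245,.046])
goto([.276,.615,.42]);goto([.40,.0,.42],Rt);goto([.45,-.28,.35],Rt);goto(g+(.019-.12)*a,Rt)
```

```text
row [-0.1898 -0.0007  0.    ] [0. 0. 0.]
row [-0.1889 -0.511   0.3649] [1.2468 0.6668 0.5181]
row [-0.1185 -0.7459  0.5252] [1.2468 0.6668 0.5181]
row [ 0.1141 -0.7483  0.6052] [1.2468 0.6668 0.5181]
```

Call:
{"name": "jog_arm", "arguments": {"rows": [[-0.19,0,0,0,0,0,100],[-0.19,0,0,0,0,0,100],[-0.19,0,0,0,0,0,100],[-0.19,-0.1,0.07,0.2,0.1,0.08,100],[-0.19,-0.2,0.14,0.4,0.2,0.16,100],[-0.19,-0.3,0.21,0.6,0.32,0.25,100],[-0.19,-0.4,0.29,0.8,0.43,0.33,100],[-0.19,-0.51,0.365,1.0,0.54,0.42,100],[-0.19,-0.51,0.365,1.2,0.64,0.5,100],[-0.19,-0.51,0.365,1.247,0.667,0.518,100],[-0.19,-0.51,0.365,1.247,0.667,0.518,100],[-0.12,-0.746,0.525,1.247,0.667,0.518,100],[-0.12,-0.746,0.525,1.247,0.667,0.518,100],[-0.12,-0.746,0.525,1.247,0.667,0.518,100],[-0.12,-0.746,0.525,1.247,0.667,0.518,100],[-0.12,-0.746,0.525,1.247,0.667,0.518,100],[-0.12,-0.746,0.525,1.247,0.667,0.518,100],[-0.12,-0.746,0.525,1.247,0.667,0.518,100]]}}

```text
time: 1.95
tool_pos: [0.4164, -0.1053, 0.3725]
tcp_rot: [1.929, 1.622, -0.799]
wrist_force: [0.0, 0.2, 0.4]
width: 0.999
```

Run:
```python
from h import *
s,R0=pose();print(s["time"],s["q"],s["tool_pos"]);print(R0)
th=np.radians(45);d=np.array([.170,.985,0]);d/=np.linalg.norm(d)
a=np.sin(th)*d-np.cos(th)*np.array([0,0,1]);Rt=rot(a,[d[1],-d[0],0]);g=np.array([.534,-.245,.046])
goto(g+(.019-.12)*a,Rt)
```

```text
1.95 [-0.7971 -0.073   1.8987  0.6287  1.7948 -0.6351] [ 0.4164 -0.1053  0.3725]
[[ 0.1211  0.9852 -0.1214]
 [ 0.6967 -0.1714 -0.6966]
 [-0.7071 -0.0002 -0.7071]]
row [0.0468 0.1399 0.3139] [-0.0012 -0.     -0.0008]
```

Call:
{"name": "jog_arm", "arguments": {"rows": [[0,0.05,0.1,0,0,0,100],[0,0.1,0.2,0,0,0,100],[0.02,0.14,0.27,0,0,0,100],[0.047,0.14,0.314,0,0,0,100],[0.047,0.14,0.314,0,0,0,100],[0.047,0.14,0.314,0,0,0,100],[0.047,0.14,0.314,0,0,0,100],[0.047,0.14,0.314,0,0,0,100],[0.047,0.14,0.314,0,0,0,100],[0.047,0.14,0.314,0,0,0,100],[0.047,0.14,0.314,0,0,0,100],[0.047,0.14,0.314,0,0,0,100]]}}

```text
time: 3.15
tool_pos: [0.5225, -0.3156, 0.1202]
tcp_rot: [1.926, 1.618, -0.798]
wrist_force: [0.5, -0.9, 1.1]
width: 0.996
```

Run:
```python
from h import *
P=cam("wrist");im=imaging.read_camera("wrist");cv2.imwrite("pics/w1.png",im);s,R0=pose();print(s["tool_pos"],s["q"]);np.save("w1T.npy",P["T"])
```

```text
[ 0.5224 -0.3155  0.1198] [-0.8936  0.5521  1.6198  0.5596  1.5527 -0.9053]
```

View pics/w1.png

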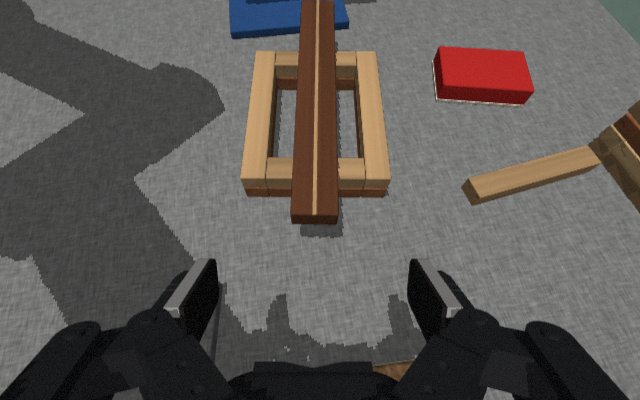

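The wrist view shows the bar's near top edge from (292,214) to (338,213), with the pale line running from (315,213) up to (318,2). The frame's front edge is at v≈188.

Run:
```python
from h import *
P=cam("wrist");P["T"]=np.load("w1T.npy")
im=cv2.cvtColor(cv2.imread("pics/w1.png"),cv2.COLOR_BGR2HSV)
# pale line: brightest column within bar per row
pts=[];ed=[]
for v in range(20,208,6):
    r=im[v,285:350].astype(int);br=np.where((r[:,0]<13)&(r[:,1]>90)&(r[:,2]<125))[0]
    seg=r[20:48,2];u=305+np.argmax(cv2.GaussianBlur(seg.astype(np.float32).reshape(1,-1),(3,1),0));pts.append(onz(P,u,v,.056)[:2])
pts=np.array(pts,np.float32)
vx,vy,x,y=cv2.fitLine(pts,cv2.DIST_HUBER,0,.01,.01).ravel();d=np.array([vx,vy])*np.sign(vy);print("dir",d,"x at y=-.1",x+d[0]/d[1]*(-.1-y))
for u in((292,213.5),(338,212.5),(315,213)):print("end z56",onz(P,*u,.056)[:2])
for u in((243,179),(389,181),(255,52),(377,52)):print("frame",onz(P,*u,.036)[:2])
col=im[195:230,308,2];print(col)
```

```text
dir [0.1882 0.9821] x at y=-.1 0.5620732
end z56 [ 0.5156 -0.2576]
end z56 [ 0.5493 -0.2626]
end z56 [ 0.5324 -0.2601]
frame [ 0.4794 -0.2094]
frame [ 0.6013 -0.2322]
frame [ 0.5038 -0.0533]
frame [ 0.6328 -0.075 ]
[92 92 92 93 91 92 93 94 96 92 94 96 95 93 94 95 96 95 90 77 58 50 47 50
 46 46 47 39 47 64 79 80 78 76 79]
```

```bash
cat >> h.py <<'E'
def lean(dx,deg):
    th=np.radians(deg);d=np.array([dx,(1-dx*dx)**.5,0]);a=np.sin(th)*d-np.cos(th)*np.array([0,0,1]);return a,rot(a,[d[1],-d[0],0])
E
python3 - <<'E'
from h import *
a,Rt=lean(.18,45);goto(np.array([.535,-.2447,.048])+.019*a,Rt)
E
```

```text
row [ 0.1207  0.0001 -0.0004] [0.0086 0.0027 0.0043]
```

Call:
{"name": "jog_arm", "arguments": {"rows": [[0.04,0,0,0.009,0.003,0.004,100],[0.08,0,0,0.009,0.003,0.004,100],[0.11,0,0,0.009,0.003,0.004,100],[0.12,0,0,0.009,0.003,0.004,100],[0.12,0,0,0.009,0.003,0.004,100],[0.12,0,0,0.009,0.003,0.004,100],[0.12,0,0,0.009,0.003,0.004,100]]}}

```text
time: 3.9
tool_pos: [0.5382, -0.2343, 0.0364]
tcp_rot: [1.937, 1.611, -0.802]
wrist_force: [-0.6, 0.1, -0.5]
width: 1.001
```

```bash
cat >> h.py <<'E'
def avg(n=12):
    F=[];M=[]
    for i in range(n):
        imaging.read_camera("wrist");s=monitor.read_state();F.append(s["wrist_force"]);M.append(s["torque"])
    return np.mean(F,0),np.mean(M,0),np.std(F,0),np.std(M,0)
E
python3 - <<'E'
from h import *
r=avg(12);np.save("base.npy",np.r_[r[0],r[1]]);print(*r);s,_=pose();print(s["time"],s["tool_pos"])
im=imaging.read_camera("wrist");cv2.imwrite("pics/w2.png",im[:,160:480])
goto(s["tool_pos"]+[0,0,.06])
E
```

```text
[ 0.2552  0.138  -0.0786] [-0.3174  0.0475  0.0037] [0.5996 0.5235 0.5247] [0.0218 0.0345 0.021 ]
4.5 [ 0.5371 -0.2322  0.0347]
row [-0.0424 -0.0001 -0.0424] [0. 0. 0.]
```

View pics/w2.png

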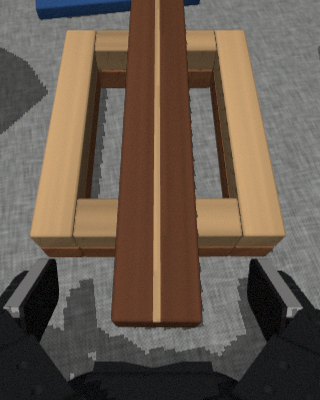

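The bar lies centred between the jaws. The moment baseline depends on the pose, so I'll keep this orientation for the weighing.

Call:
{"name": "jog_arm", "arguments": {"rows": [[0,0,0,0,0,0,0],[0,0,0,0,0,0,0],[0,0,0,0,0,0,0],[0,0,0,0,0,0,0],[0,0,0,0,0,0,0],[0,0,0,0,0,0,0],[0,0,0,0,0,0,0],[0,0,0,0,0,0,0]], "force": 110}}

```text
time: 5.35
tool_pos: [0.5374, -0.2323, 0.035]
tcp_rot: [1.937, 1.615, -0.802]
wrist_force: [-0.0, -1.2, 3.0]
width: 0.399
```

Call:
{"name": "jog_arm", "arguments": {"rows": [[-0.004,0,-0.004,0,0,0,0],[-0.01,0,-0.01,0,0,0,0],[-0.02,0,-0.02,0,0,0,0],[-0.03,0,-0.03,0,0,0,0],[-0.0424,0,-0.0424,0,0,0,0],[-0.0424,0,-0.0424,0,0,0,0],[-0.0424,0,-0.0424,0,0,0,0],[-0.0424,0,-0.0424,0,0,0,0]]}}

```text
time: 6.15
tool_pos: [0.537, -0.2322, 0.0946]
tcp_rot: [1.937, 1.615, -0.803]
wrist_force: [-0.6, 0.7, -3.6]
width: 0.404
```

Run:
```python
from h import *
r=avg(24);b=np.load("base.npy");F=r[0]-b[:3];M=r[1]-b[3:];print(F,M,r[2],r[3]);s,Rm=pose();print(s["time"],s["tool_pos"],s["width"])
d=np.array([.18,.984]);y=np.array([.984,-.18])
Mb=M[:2]@y;print("moment about jaw axis",Mb,"raw arm",-Mb/F[2])
for n in("scene","side"):cv2.imwrite(f"pics/{n}1.png",imaging.read_camera(n))
a=cv2.imread("pics/side1.png")[190:310,270:400];w=imaging.read_camera("wrist");cv2.imwrite("pics/w3.png",w)
cv2.imwrite("pics/lift.png",np.hstack([cv2.resize(a,(433,400)),w[:,150:490]]))
```

```text
[-0.2943 -0.2242 -3.3316] [-0.7808  0.1619 -0.0173] [0.5446 0.4359 0.455 ] [0.028  0.0246 0.0236]
7.35 [ 0.5374 -0.2323  0.095 ] 0.4013067193176428
moment about jaw axis -0.7974660125529293 raw arm -0.2393665907322061
```

View pics/lift.png

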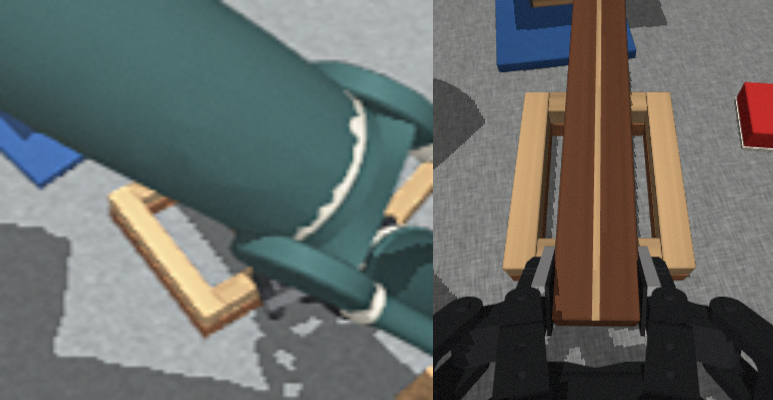

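The bar is held level. The moment refers to a point up the wrist whose distance I don't know. Weighing again with the tool turned upright lets me separate that distance from the bar's lever arm.

Run:
```python
from h import *
s,R0=pose();a0=R0[:,0];g=s["tool_pos"]-.019*a0;print("grasp",g, "lean",np.degrees(np.arccos(-a0[2])))
a,Rt=lean(.18,10);goto(g+[0,0,.05]+.019*a,Rt)
```

```text
grasp [ 0.5349 -0.2456  0.1084] lean 45.011801176804184
row [-0.0388  0.     -0.0245] [-0.     -0.6111 -0.    ]
```

Call:
{"name": "jog_arm", "arguments": {"rows": [[-0.02,0,-0.015,0,-0.1,0,0],[-0.0388,0,-0.0245,0,-0.2,0,0],[-0.0388,0,-0.0245,0,-0.3,0,0],[-0.0388,0,-0.0245,0,-0.4,0,0],[-0.0388,0,-0.0245,0,-0.5,0,0],[-0.0388,0,-0.0245,0,-0.611,0,0],[-0.0388,0,-0.0245,0,-0.611,0,0],[-0.0388,0,-0.0245,0,-0.611,0,0],[-0.0388,0,-0.0245,0,-0.611,0,0],[-0.0388,0,-0.0245,0,-0.611,0,0]]}}

```text
time: 8.5
tool_pos: [0.5349, -0.2418, 0.1389]
tcp_rot: [1.484, 1.237, -1.243]
wrist_force: [1.0, 3.7, -1.9]
width: 0.403
```

Run:
```python
from h import *
r=avg(24);b=np.load("base.npy");s,R0=pose();y=np.array([.984,-.18])
th=np.arccos(-R0[2,0]);F=r[0];M=r[1]
print(s["time"],s["tool_pos"],"lean",np.degrees(th),"F",F,"M",M)
Mb=M[:2]@y-(b[3:5]@y)*np.sin(th)/np.sin(np.radians(45));phi=np.radians(45)-th
W=.5*(3.3316+.0786-(F[2]) ) if False else None
for W in (3.2,3.33,3.45):
    h2=abs(Mb)/W;h1=.7975/W
    L,sx=np.linalg.solve([[np.sin(np.radians(45)),1],[np.sin(th),np.cos(phi)]],[h1,h2]);print(W,h2,"L'",L,"s",sx,"b",sx-.115)
w=imaging.read_camera("wrist");cv2.imwrite("pics/w4.png",w)
a,Rt=lean(.18,45);g=s["tool_pos"]-.019*R0[:,0];goto(g+[0,0,-.03]+.019*a,Rt)
# compare bar end pixel drift in wrist pics
print(cv2.phaseCorrelate(*[np.float32(cv2.cvtColor(i,cv2.COLOR_BGR2GRAY)[280:330,225:480]) for i in (cv2.imread("pics/w3.png"),w)]))
```

```text
9.7 [ 0.5354 -0.2423  0.1397] lean 10.007891539000962 F [-0.0904  4.3984 -1.0677] M [1.1715 0.0097 0.1741]
3.2 0.3843274854300859 L' -0.44429037794155346 s 0.5633794890584065 b 0.4483794890584065
3.33 0.3693237097226051 L' -0.42694570853242386 s 0.5413856951912616 b 0.42638569519126157
3.45 0.3564776676452971 L' -0.4120954230182527 s 0.5225548884020004 b 0.4075548884020004
row [ 0.0261 -0.     -0.0057] [-0.0001  0.6107  0.0002]
((0.1121637716999544, 0.03925853734887497), 0.678699969947338)
```

The bar's far end swung down, not up, and touched something with about 4 N. The grip didn't slip. I'll back off up and away, then weigh again in free air.

Call:
{"name": "jog_arm", "arguments": {"rows": [[-0.02,0,0.005,0,0,0,0],[-0.05,0,0.005,0,0,0,0],[-0.083,0,0.006,0,0,0,0],[-0.083,0,0.006,0,0,0,0],[-0.083,0,0.006,0,0,0,0],[-0.083,0,0.006,0,0,0,0]]}}

```text
time: 10.35
tool_pos: [0.5308, -0.2624, 0.2185]
tcp_rot: [1.48, 1.236, -1.244]
wrist_force: [-0.3, 0.2, -3.6]
width: 0.406
```

Run:
```python
from h import *
r=avg(20);b=np.load("base.npy");s,R0=pose();y=np.array([.984,-.18])
th=np.arccos(-R0[2,0]);F=r[0];M=r[1]
print(s["time"],s["tool_pos"],"lean",np.degrees(th),"F",F,"M",M)
Mb=M[:2]@y-(b[3:5]@y)*np.sin(th)/np.sin(np.radians(45));phi=np.radians(45)-th
for W in (3.2,3.33,3.45):
    h2=abs(Mb)/W;h1=.7975/W
    L,sx=np.linalg.solve([[np.sin(np.radians(45)),1],[np.sin(th),np.cos(phi)]],[h1,h2]);print(W,h2,"L'",L,"s",sx,"b",sx-.115)
cv2.imwrite("pics/w5.png",imaging.read_camera("wrist"))
sc=imaging.read_camera("scene");cv2.imwrite("pics/scene2.png",sc)
cv2.imwrite("pics/chk.png",np.hstack([cv2.resize(sc[90:390,100:500],(533,400)),cv2.imread("pics/w5.png")[:400,190:450]]))
a,Rt=lean(.18,45);g=s["tool_pos"]-.019*R0[:,0];goto(g+[0,0,-.06]+.019*a,Rt)
```

```text
11.35 [ 0.5318 -0.2623  0.2204] lean 10.007374895028732 F [ 0.1658  0.1636 -3.3814] M [-0.5061  0.0936  0.0053]
3.2 0.13625961700184952 L' 0.1674622780998249 s 0.13080503756266634 b 0.015805037562666338
3.33 0.1309401724942698 L' 0.16092471168751943 s 0.12569853459475444 b 0.010698534594754436
3.45 0.12638573171186043 L' 0.1553273304114318 s 0.1213264116523282 b 0.0063264116523281955
row [ 0.0557  0.     -0.0004] [-0.0001  0.6108  0.0002]
```

View pics/chk.png

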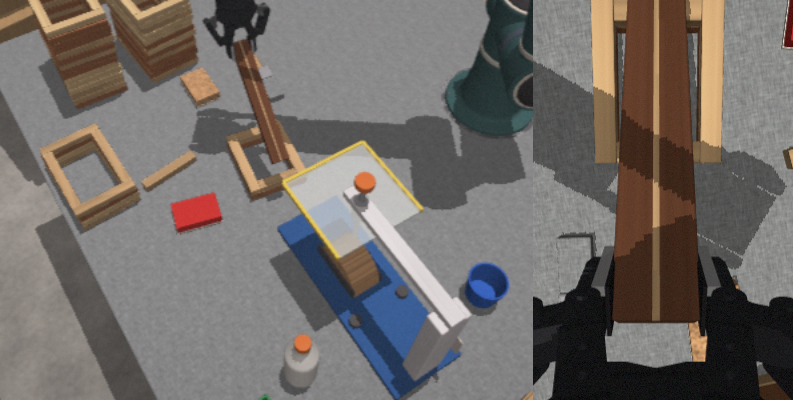

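Everything stands undisturbed and the bar is free. The balance point comes out at about b ≈ +10 mm (W ≈ 3.36 N). Next I'll refine the stand's direction from straight-line fits.

Run:
```python
from h import *
C={"scene":[[416,248],[354,284],[313,226],[373,196]],"side":[[231,161],[277,138],[309,165],[263,191]]}
for n,f in(("scene","scene0"),("side","side0")):
    P=cam(n);h=cv2.cvtColor(cv2.imread(f"pics/{f}.png"),cv2.COLOR_BGR2HSV);m=cv2.inRange(h,np.array((21,110,110)),np.array((36,255,255)))
    ys,xs=np.nonzero(m);p=np.c_[xs,ys];L=[]
    for i in range(4):
        A,B=np.array(C[n][i],float),np.array(C[n][(i+1)%4],float);t=(B-A)/np.linalg.norm(B-A);r=p-A;k=(abs(r@[-t[1],t[0]])<4)&(r@t>6)&(r@t<np.linalg.norm(B-A)-6)
        w=np.float32([onz(P,*q,.233)[:2] for q in p[k]]);vx,vy,x,y=cv2.fitLine(w,cv2.DIST_HUBER,0,.01,.01).ravel();L.append((vx,vy,x,y))
        print(n,i,k.sum(),"slope",(vx/vy if abs(vy)>abs(vx) else -vy/vx),(x,y))
    X=[]
    for i in range(4):
        a,b=L[i],L[(i+1)%4];t=np.linalg.solve([[a[0],-b[0]],[a[1],-b[1]]],[b[2]-a[2],b[3]-a[3]]);X.append([a[2]+t[0]*a[0],a[3]+t[0]*a[1]])
    print(n,"centre",np.mean(X,0))
Rts=lean(.045,45);a,Rt=Rts
goto(np.array([.545,-.24,.17])+.019*a,Rt);goto(np.array([.5509,.0421,.102])+.019*a,Rt)
```

```text
Traceback (most recent call last):
cv2.error: OpenCV(4.12.0) /io/opencv/modules/imgproc/src/linefit.cpp:618: error: (-215:Assertion failed) npoints2 >= 0 || npoints3 >= 0 in function 'fitLine'
```

Run:
```python
from h import *
C={"scene":[[416,248],[354,284],[313,226],[373,196]],"side":[[231,161],[277,138],[309,165],[263,191]]}
for n in C:
    P=cam(n);h=cv2.cvtColor(cv2.imread(f"pics/{n}0.png"),cv2.COLOR_BGR2HSV);m=cv2.inRange(h,np.array((20,90,90)),np.array((40,255,255)))
    ys,xs=np.nonzero(m);p=np.c_[xs,ys]
    for i in range(4):
        A,B=np.array(C[n][i],float),np.array(C[n][(i+1)%4],float);t=(B-A)/np.linalg.norm(B-A);r=p-A;k=(abs(r@np.array([-t[1],t[0]]))<5)&(r@t>6)&(r@t<np.linalg.norm(B-A)-6)
        if k.sum()<8: print(n,i,k.sum());continue
        w=np.float32([onz(P,*q,.233)[:2] for q in p[k]]);vx,vy,x,y=cv2.fitLine(w,cv2.DIST_HUBER,0,.01,.01).ravel()
        print(n,i,k.sum(),"slope",(vx/vy if abs(vy)>abs(vx) else -vy/vx),(x,y))
a,Rt=lean(.045,45)
goto(np.array([.545,-.24,.17])+.019*a,Rt);goto(np.array([.5509,.0421,.102])+.019*a,Rt)
```

```text
scene 0 0
scene 1 228 slope 0.031170517 (np.float32(0.6397567), np.float32(0.14385428))
scene 2 150 slope 0.024911694 (np.float32(0.5501973), np.float32(0.055884372))
scene 3 156 slope 0.03102363 (np.float32(0.46739525), np.float32(0.14858352))
side 0 0
side 1 62 slope 0.027802072 (np.float32(0.6469418), np.float32(0.13736841))
side 2 154 slope 0.026318287 (np.float32(0.55030584), np.float32(0.058755945))
side 3 107 slope 0.030940464 (np.float32(0.47360995), np.float32(0.14434543))
row [ 0.0694  0.0072 -0.026 ] [-0.1226  0.6098 -0.0636]
row [ 0.1848 -0.0378 -0.2885] [-0.1226  0.6098 -0.0636]
```

Run:
```python
from h import *
a,Rt=lean(.029,45)
goto(np.array([.545,-.25,.17])+.019*a,Rt);goto(np.array([.5534,.042,.100])+.019*a,Rt)
```

```text
row [ 0.0677  0.0088 -0.0162] [-0.137   0.6096 -0.0711]
row [ 0.1868 -0.0355 -0.2884] [-0.137   0.6096 -0.0711]
```

Call:
{"name": "jog_arm", "arguments": {"rows": [[0,0,0,-0.03,0.12,-0.014,0],[0,0,0,-0.055,0.24,-0.028,0],[0.01,0,0,-0.08,0.36,-0.043,0],[0.03,0.004,-0.008,-0.11,0.48,-0.057,0],[0.05,0.009,-0.016,-0.137,0.61,-0.071,0],[0.068,0.009,-0.016,-0.137,0.61,-0.071,0],[0.068,0.009,-0.016,-0.137,0.61,-0.071,0],[0.068,0.009,-0.016,-0.137,0.61,-0.071,0],[0.068,0.009,-0.016,-0.137,0.61,-0.071,0],[0.068,0.009,-0.016,-0.137,0.61,-0.071,0]]}}

```text
time: 12.45
tool_pos: [0.5466, -0.2372, 0.159]
tcp_rot: [1.786, 1.733, -0.74]
wrist_force: [0.8, 0.2, -3.8]
width: 0.402
```

Run:
```python
from h import *
s,R0=pose();print(s["time"],s["tool_pos"]-.019*R0[:,0],R0[:,0],s["q"])
a,Rt=lean(.029,45)
goto(np.array([.545,-.23,.100])+.019*a,Rt);goto(np.array([.5534,.042,.100])+.019*a,Rt)
```

```text
12.45 [ 0.5461 -0.2506  0.1725] [ 0.0228  0.7042 -0.7096] [-0.7645  0.4898  1.6325  0.5519  1.6001 -0.89  ]
row [ 0.0659 -0.0021  0.0364] [ 0.0032  0.0036 -0.0024]
row [ 0.2576 -0.0014 -0.1567] [ 0.0032  0.0036 -0.0024]
```

Call:
{"name": "jog_arm", "arguments": {"rows": [[0.02,0,0.012,0.003,0.003,-0.002,0],[0.045,-0.001,0.024,0.003,0.003,-0.002,0],[0.066,-0.002,0.036,0.003,0.003,-0.002,0],[0.066,-0.002,0.036,0.003,0.003,-0.002,0],[0.087,-0.002,0.015,0.003,0.003,-0.002,0],[0.108,-0.002,-0.006,0.003,0.003,-0.002,0],[0.129,-0.002,-0.027,0.003,0.003,-0.002,0],[0.15,-0.002,-0.048,0.003,0.003,-0.002,0],[0.171,-0.002,-0.07,0.003,0.003,-0.002,0],[0.192,-0.002,-0.091,0.003,0.003,-0.002,0],[0.213,-0.002,-0.112,0.003,0.003,-0.002,0],[0.234,-0.001,-0.133,0.003,0.003,-0.002,0],[0.248,-0.001,-0.147,0.003,0.003,-0.002,0],[0.256,-0.001,-0.155,0.003,0.003,-0.002,0],[0.2576,-0.001,-0.1567,0.003,0.003,-0.002,0],[0.2576,-0.001,-0.1567,0.003,0.003,-0.002,0],[0.2576,-0.001,-0.1567,0.003,0.003,-0.002,0]]}}

```text
time: 14.15
tool_pos: [0.5548, 0.0543, 0.087]
tcp_rot: [1.789, 1.735, -0.741]
wrist_force: [0.8, 0.1, -2.9]
width: 0.401
```

Run:
```python
from h import *
s,R0=pose();print(s["time"],s["tool_pos"]-.019*R0[:,0],R0[:,0],s["wrist_force"],s["torque"])
A=imaging.read_camera("scene");B=imaging.read_camera("side");cv2.imwrite("pics/scene3.png",A);cv2.imwrite("pics/side3.png",B)
W=imaging.read_camera("wrist");cv2.imwrite("pics/w6.png",W)
cv2.imwrite("pics/in.png",np.hstack([cv2.resize(B[90:270,180:360],(400,400)),W[:,120:520]]))
a,Rt=lean(.029,45)
goto(np.array([.5534,.042,.0845])+.019*a,Rt)
```

```text
14.15 [0.5544 0.0409 0.1005] [ 0.0223  0.7058 -0.708 ] [ 0.7578  0.0692 -2.929 ] [-1.0997  0.0575  0.0181]
row [ 0.0116 -0.0007  0.0103] [-0.0005  0.0008 -0.0013]
```

View pics/in.png

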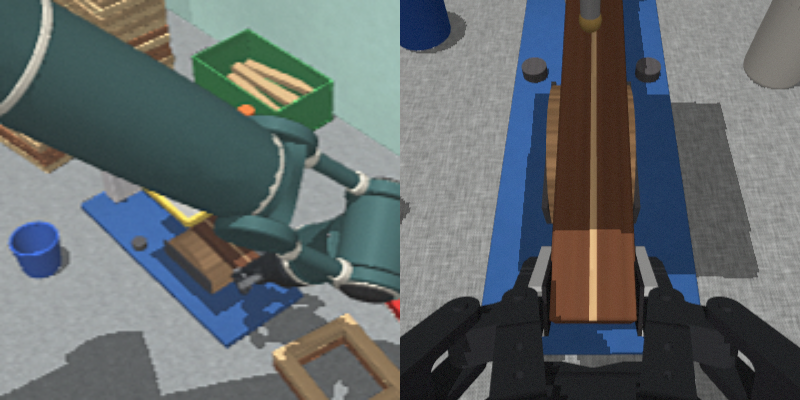

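The wrist view shows the bar centred over the blue base and crown, with the foot straight above the pale line at about (311,27). I'll check the crown's position from the foot and the base edges.

Run:
```python
from h import *
P=cam("wrist");print("foot",onz(P,311,28,.13))
for u in((502-280,175),(497-280,210),(500-280+160+0,90)):pass
f=lambda X:X-400+120
print("crown end z~.04 edges",[onz(P,f(x),y,.012)[:2] for x,y in((525,30),(485,300),(657,25),(698,290))])
im=cv2.cvtColor(cv2.imread("pics/w6.png"),cv2.COLOR_BGR2HSV)
p=[]
for v in range(40,310,8):
    u=295+np.argmax(im[v,295:330,2].astype(float)+0);p.append(onz(P,u,v,.1065)[:2])
vx,vy,x,y=cv2.fitLine(np.float32(p),cv2.DIST_HUBER,0,.01,.01).ravel();print("bar line slope",vx/vy,"x at crown y",x+vx/vy*(.167-y))
print("bar end",onz(P,312,319,.108)[:2])
```

```text
foot [0.5554 0.1691 0.13  ]
crown end z~.04 edges [array([0.4882, 0.3359]), array([0.4794, 0.0528]), array([0.6318, 0.3402]), array([0.6259, 0.0552])]
bar line slope 0.033437144 x at crown y 0.55586237
bar end [0.5518 0.0262]
```

Call:
{"name": "jog_arm", "arguments": {"rows": [[0.004,0,0.003,0,0,0,0],[0.008,0,0.007,0,0,0,0],[0.0105,-0.001,0.009,0,0,0,0],[0.0105,-0.001,0.009,0,0,0,0],[0.0105,-0.001,0.009,0,0,0,0]]}}

```text
time: 14.8
tool_pos: [0.5533, 0.0557, 0.0725]
tcp_rot: [1.79, 1.737, -0.742]
wrist_force: [0.7, 1.1, -2.8]
width: 0.406
```

Call:
{"name": "jog_arm", "arguments": {"rows": [[0.0007,0,0.0007,0,0,0,0],[0.0014,0,0.0014,0,0,0,0],[0.002,0,0.002,0,0,0,0],[0.002,0,0.002,0,0,0,0],[0.002,0,0.002,0,0,0,0]]}}

```text
time: 15.3
tool_pos: [0.5533, 0.0557, 0.0697]
tcp_rot: [1.79, 1.737, -0.742]
wrist_force: [0.7, -0.5, -3.7]
width: 0.402
```

Run:
```python
from h import *
r=avg(6);s,R0=pose();print(s["time"],s["tool_pos"]-.019*R0[:,0],r[0],r[1])
```

```text
15.6 [0.5529 0.0422 0.0831] [-0.1426  0.2898 -3.2504] [-1.1051  0.0237 -0.0009]
```

Not in contact yet (full weight −3.25 N). I'll continue down in small steps.

Call:
{"name": "jog_arm", "arguments": {"rows": [[0.0004,0,0.0004,0,0,0,0],[0.0008,0,0.0008,0,0,0,0],[0.0008,0,0.0008,0,0,0,0],[0.0008,0,0.0008,0,0,0,0]]}}

```text
time: 16.0
tool_pos: [0.5533, 0.0557, 0.0685]
tcp_rot: [1.79, 1.737, -0.742]
wrist_force: [0.1, 1.1, -3.9]
width: 0.401
```

Run:
```python
from h import *
r=avg(4);s,R0=pose();print(s["time"],s["tool_pos"]-.019*R0[:,0],r[0],r[1])
```

```text
16.2 [0.5529 0.0422 0.082 ] [ 0.0446  0.0261 -3.2466] [-1.133   0.0254  0.0182]
```

Call:
{"name": "jog_arm", "arguments": {"rows": [[0.0004,0,0.0004,0,0,0,0],[0.0008,0,0.0008,0,0,0,0],[0.0008,0,0.0008,0,0,0,0],[0.0008,0,0.0008,0,0,0,0]]}}

```text
time: 16.6
tool_pos: [0.5533, 0.0557, 0.0674]
tcp_rot: [1.79, 1.737, -0.742]
wrist_force: [-0.3, 0.0, -3.9]
width: 0.403
```

Run:
```python
from h import *
r=avg(4);s,R0=pose();print(s["time"],s["tool_pos"]-.019*R0[:,0],r[0],r[1],np.degrees(np.arccos(-R0[2,0])))
```

```text
16.8 [0.5529 0.0423 0.0809] [ 0.0776 -0.2673 -3.6372] [-1.1263  0.0251 -0.0131] 44.97811210385767
```

Call:
{"name": "jog_arm", "arguments": {"rows": [[0.0004,0,0.0004,0,0,0,0],[0.0009,0,0.0009,0,0,0,0],[0.0009,0,0.0009,0,0,0,0],[0.0009,0,0.0009,0,0,0,0]]}}

```text
time: 17.2
tool_pos: [0.5533, 0.0557, 0.0661]
tcp_rot: [1.79, 1.737, -0.742]
wrist_force: [-0.2, 0.9, -4.1]
width: 0.404
```

Run:
```python
from h import *
r=avg(4);s,R0=pose();print(s["time"],s["tool_pos"]-.019*R0[:,0],r[0],r[1])
A=imaging.read_camera("scene");cv2.imwrite("pics/scene4.png",A);W=imaging.read_camera("wrist");cv2.imwrite("pics/w7.png",W)
cv2.imwrite("pics/c4.png",np.hstack([cv2.resize(A[170:400,290:470],(500,638))[:600],cv2.resize(W[100:400,180:450],(300,333)).copy() if 0 else np.vstack([cv2.resize(W[100:400,180:450],(300,333)),np.zeros((267,300,3),np.uint8)])]))
```

```text
17.4 [0.553  0.0422 0.0796] [ 0.3561 -0.0228 -2.8726] [-1.1098  0.0272  0.0178]
```

View pics/c4.png

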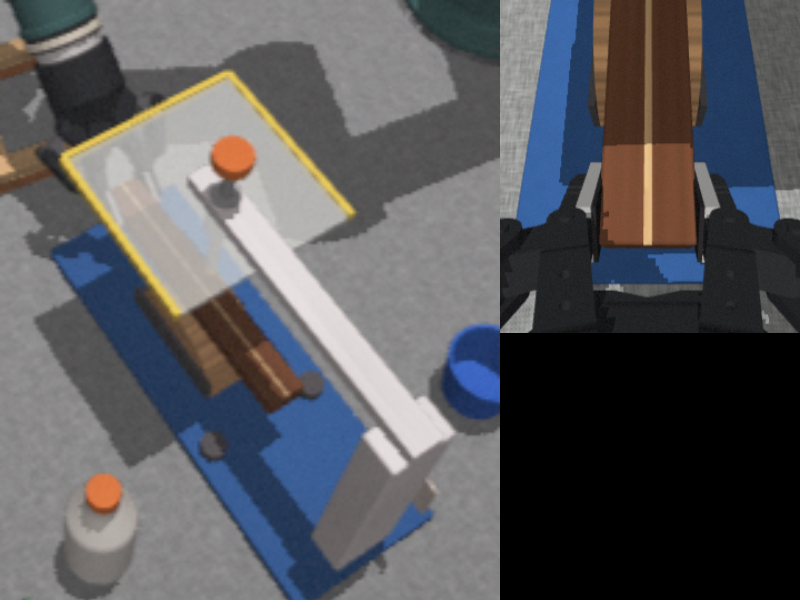

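Run:
```python
from h import *
P=cam("scene")
for c in((302,386),(266,404),(284,395)):
    o,d=ray(P,290+c[0]/2.778,170+c[1]/2.774)
    t=(.287-o[1])/d[1];print("far end at y=.287:",o+t*d)
for f in("w3","w5","w6","w7"):
    im=cv2.imread(f"pics/{f}.png");h=cv2.cvtColor(im,cv2.COLOR_BGR2HSV)
    o=[]
    for v in(100,140,180,220,250):
        r=h[v,240:390];k=np.where((r[:,0]<12)&(r[:,1]>120)&(r[:,2]<140))[0]
        o.append((240+k.min(),240+k.max()) if len(k) else None)
    print(f,[(int(a),int(b)) for a,b in o])
```

```text
far end at y=.287: [0.5428 0.287  0.096 ]
far end at y=.287: [0.585  0.287  0.1127]
far end at y=.287: [0.5642 0.287  0.1044]
w3 [(283, 346), (266, 363), (264, 366), (260, 370), (272, 354)]
w5 [(280, 355), (277, 354), (276, 350), (274, 352), (272, 354)]
w6 [(280, 346), (279, 346), (276, 350), (274, 352), (272, 354)]
w7 [(282, 345), (278, 348), (277, 350), (274, 352), (272, 354)]
```

Run:
```python
from h import *
from scipy.optimize import least_squares
Pw=imaging.camera_params("wrist")
for f in("w3","w6","w7"):
    im=cv2.imread(f"pics/{f}.png").astype(np.float32);g=cv2.GaussianBlur(im,(3,3),0)
    E={}
    for side,(u0,u1) in {"L":((290,10),(272,250)),"R":((338,10),(354,250))}.items():
        pts=[]
        for v in range(15,250,3):
            uc=u0[0]+(u1[0]-u0[0])*(v-10)/240;u=np.arange(int(uc)-7,int(uc)+8)
            gr=np.abs(g[v,u+1]-g[v,u-1]).sum(1);k=np.argmax(gr)
            if 0<k<len(u)-1 and gr[k]>25:
                a,b,c=gr[k-1:k+2];pts.append((u[k]+.5*(a-c)/(a-2*b+c+1e-6),v))
        p=np.array(pts);r=least_squares(lambda x:x[0]+x[1]*p[:,1]-p[:,0],[280,0],loss="soft_l1",f_scale=.5).x;E[side]=r;res=np.median(abs(r[0]+r[1]*p[:,1]-p[:,0]));print(f,side,len(p),r,res)
    l,r=E["L"],E["R"];v=(l[0]-r[0])/(r[1]-l[1]);u=l[0]+l[1]*v
    dc=np.array([(u-Pw["cx"])/Pw["fx"],(v-Pw["cy"])/Pw["fy"],1]);dt=Pw["T_tool_cam"][:3,:3]@dc;dt/=np.linalg.norm(dt)
    a,Rt=lean(.029 if f!="w3" else .18,45);w=Rt@dt;print(f,"VP",u,v,"world dir",w,"pitch deg",np.degrees(np.arcsin(w[2])))
```

```text
w3 L 78 [289.5925  -0.0737] 0.1044934527126884
w3 R 79 [341.4749   0.0611] 0.4287946283010342
w3 VP 317.9685964463587 -384.90545304683314 world dir [ 0.1871  0.9818 -0.0327] pitch deg -1.8740014629197832
w6 L 79 [285.3245  -0.0588] 0.0707724873841471
w6 R 77 [342.2024   0.0499] 0.07385834447381967
w6 VP 316.0979484454453 -523.0154090790545 world dir [0.0327 0.9981 0.0526] pitch deg 3.014151461251836
w7 L 76 [285.2394  -0.0581] 0.09073554391324024
w7 R 76 [342.2671   0.0493] 0.07495911740272732
w7 VP 316.08649717527084 -531.2294106748236 world dir [0.0326 0.9979 0.0568] pitch deg 3.257047520467399
```

The edge fit shows the bar pitched about 3.2° nose-up in the grip since the bump. I'll level it by reducing the lean to 41.8°. The corrected balance estimate is b ≈ +5 mm, so I'll shift 5 mm inward.

Run:
```python
from h import *
s,R0=pose();g=s["tool_pos"]-.019*R0[:,0]
dx=R0[0,0]/np.hypot(R0[0,0],R0[1,0]);a,Rt=lean(dx,41.8);goto(np.array([.553,.0475,.0845])+.019*a,Rt)
goto(np.array([.553,.0475,.0835])+.019*a,Rt)
```

```text
row [ 0.0003 -0.0001 -0.0061] [-0.     -0.0555  0.    ]
row [ 0.001  -0.0001 -0.0054] [-0.     -0.0555  0.    ]
```

Call:
{"name": "jog_arm", "arguments": {"rows": [[0,0,-0.004,0,-0.02,0,0],[0,0,-0.006,0,-0.04,0,0],[0,0,-0.006,0,-0.0555,0,0],[0,0,-0.006,0,-0.0555,0,0],[0,0,-0.006,0,-0.0555,0,0]]}}

```text
time: 18.0
tool_pos: [0.5535, 0.0601, 0.0707]
tcp_rot: [1.752, 1.7, -0.784]
wrist_force: [-0.0, 0.2, -4.2]
width: 0.401
```

Run:
```python
from h import *
r=avg(8);s,R0=pose();print(s["time"],s["tool_pos"]-.019*R0[:,0],r[0],r[1],np.degrees(np.arccos(-R0[2,0])))
```

```text
18.4 [0.5531 0.0471 0.0844] [-0.1573 -0.0128 -3.2539] [-1.0859  0.0188  0.0135] 41.80194675921831
```

Call:
{"name": "jog_arm", "arguments": {"rows": [[0.0005,0,0.0005,0,0,0,0],[0.001,0,0.0009,0,0,0,0],[0.0013,0,0.0012,0,0,0,0],[0.0013,0,0.0012,0,0,0,0],[0.0013,0,0.0012,0,0,0,0]]}}

```text
time: 18.9
tool_pos: [0.5534, 0.0598, 0.0685]
tcp_rot: [1.753, 1.701, -0.785]
wrist_force: [-0.7, 0.0, -2.6]
width: 0.401
```

Run:
```python
from h import *
r=avg(6);s,R0=pose();print(s["time"],s["tool_pos"]-.019*R0[:,0],r[0],r[1])
```

```text
19.2 [0.5531 0.0471 0.0827] [-0.0726  0.004  -3.3414] [-1.0717  0.0388  0.0159]
```

Call:
{"name": "jog_arm", "arguments": {"rows": [[0.0004,0,0.0004,0,0,0,0],[0.0008,0,0.0007,0,0,0,0],[0.0008,0,0.0007,0,0,0,0],[0.0008,0,0.0007,0,0,0,0]]}}

```text
time: 19.6
tool_pos: [0.5536, 0.0598, 0.0677]
tcp_rot: [1.753, 1.701, -0.784]
wrist_force: [-0.3, -0.3, -2.3]
width: 0.404
```

Run:
```python
from h import *
r=avg(4);s,R0=pose();print(s["time"],s["tool_pos"]-.019*R0[:,0],r[0],r[1])
```

```text
19.8 [0.5532 0.0472 0.0818] [ 0.1697 -0.3064 -1.8284] [-0.8139  0.0296  0.0465]
```

Contact (Fz eased to −1.8 N). I'll lower a little more until the crown carries the full weight. The leftover moment then gives the balance offset directly.

Call:
{"name": "jog_arm", "arguments": {"rows": [[0.0004,0,0.0004,0,0,0,0],[0.0008,0,0.0007,0,0,0,0],[0.0008,0,0.0007,0,0,0,0],[0.0008,0,0.0007,0,0,0,0]]}}

```text
time: 20.2
tool_pos: [0.5536, 0.0597, 0.0669]
tcp_rot: [1.753, 1.701, -0.784]
wrist_force: [-1.6, -2.0, 0.4]
width: 0.4
```

Run:
```python
from h import *
r=avg(16);s,R0=pose();print(s["time"],s["tool_pos"]-.019*R0[:,0],r[0],r[1]);Fz=r[0][2];N=3.35+Fz
Mb=r[1][0]+.303
for W in(3.25,3.4):
  for xc in(.226,.236):
    print(W,xc,"d mm",1e3*((-Mb+(W+Fz)*xc)/W-xc))
```

```text
21.0 [0.5532 0.0471 0.0808] [-1.615 -3.478  2.429] [-0.2355  0.1776  0.3042]
3.25 0.226 d mm 148.13986666152886
3.25 0.236 d mm 155.61365722899583
3.4 0.226 d mm 141.6042843088144
3.4 0.236 d mm 148.7483488218343
```

Call:
{"name": "jog_arm", "arguments": {"rows": [[-0.0005,0,-0.0004,0,0,0,0],[-0.0005,0,-0.0004,0,0,0,0],[-0.0005,0,-0.0004,0,0,0,0]]}}

```text
time: 21.3
tool_pos: [0.5536, 0.0598, 0.0671]
tcp_rot: [1.753, 1.7, -0.784]
wrist_force: [-1.3, -2.6, -0.4]
width: 0.4
```

Run:
```python
from h import *
r=avg(12);s,R0=pose();F=r[0];print(s["time"],s["tool_pos"]-.019*R0[:,0],F,r[1]);
for W in(3.25,3.4):
    N=W+F[2];xc=.120+.1695*.667;zc=.138;print(W,"d mm",1e3*((-(r[1][0]+.303)+N*xc+zc*F[1])/W-xc))
```

```text
21.9 [0.5532 0.0471 0.0814] [-0.8068 -1.5497  0.0239] [-0.4979  0.0819  0.1362]
3.25 d mm -4.118128110150609
3.4 d mm -3.9364459876439772
```

The load is now nearly all on the crown, and the moment suggests an offset of only a few mm. I'll open the jaws.

Call:
{"name": "jog_arm", "arguments": {"rows": [[0,0,0,0,0,0,52],[0,0,0,0,0,0,52],[0,0,0,0,0,0,52],[0,0,0,0,0,0,52],[0,0,0,0,0,0,52],[0,0,0,0,0,0,52],[0,0,0,0,0,0,52],[0,0,0,0,0,0,52],[0,0,0,0,0,0,52],[0,0,0,0,0,0,52]]}}

```text
time: 22.9
tool_pos: [0.5536, 0.0598, 0.0672]
tcp_rot: [1.753, 1.7, -0.784]
wrist_force: [-0.5, 0.0, -0.1]
width: 0.516
```

```bash
cat >> h.py <<'E'
def pitch(im,R0):
    Pw=imaging.camera_params("wrist");g=cv2.GaussianBlur(im.astype(np.float32),(3,3),0);E={}
    for side,(u0,u1) in {"L":((288,10),(274,220)),"R":((340,10),(352,220))}.items():
        pts=[]
        for v in range(12,225,3):
            uc=u0[0]+(u1[0]-u0[0])*(v-10)/210;u=np.arange(int(uc)-14,int(uc)+15)
            gr=np.abs(g[v,u+1]-g[v,u-1]).sum(1);k=np.argmax(gr)
            if 0<k<len(u)-1 and gr[k]>25:
                a,b,c=gr[k-1:k+2];pts.append((u[k]+.5*(a-c)/(a-2*b+c+1e-6),v))
        p=np.array(pts);r=cv2.fitLine(np.float32(p),cv2.DIST_WELSCH,0,.01,.01).ravel();m=r[0]/r[1];E[side]=(r[2]-m*r[3],m);print(side,len(p),E[side],np.median(abs(E[side][0]+m*p[:,1]-p[:,0])))
    l,r=E["L"],E["R"];v=(l[0]-r[0])/(r[1]-l[1]);u=l[0]+l[1]*v
    w=R0@Pw["T_tool_cam"][:3,:3]@np.array([(u-Pw["cx"])/Pw["fx"],(v-Pw["cy"])/Pw["fy"],1]);w/=np.linalg.norm(w);print("bar dir",w,"yaw slope",w[0]/w[1],"pitch deg",np.degrees(np.arcsin(w[2])))
E
python3 - <<'E'
from h import *
s,R0=pose();print(s["time"],s["wrist_force"],s["width"],s["torque"])
im=imaging.read_camera("wrist");cv2.imwrite("pics/w8.png",im);pitch(im,R0)
A=imaging.read_camera("scene");cv2.imwrite("pics/scene5.png",A)
cv2.imwrite("pics/c5.png",np.hstack([cv2.resize(A[200:360,290:430],(400,457))[:400],im[:,120:520]]))
E
```

```text
22.9 [-0.4523  0.0189 -0.0699] 0.5161179317160884 [-0.289   0.0528 -0.022 ]
L 71 (np.float32(284.80777), np.float32(-0.05389399)) 0.07394044101238251
R 69 (np.float32(342.7674), np.float32(0.04388364)) 0.05758843943476677
bar dir [0.0348 0.9989 0.0306] yaw slope 0.03485567420640649 pitch deg 1.7528731686990306
```

View pics/c5.png

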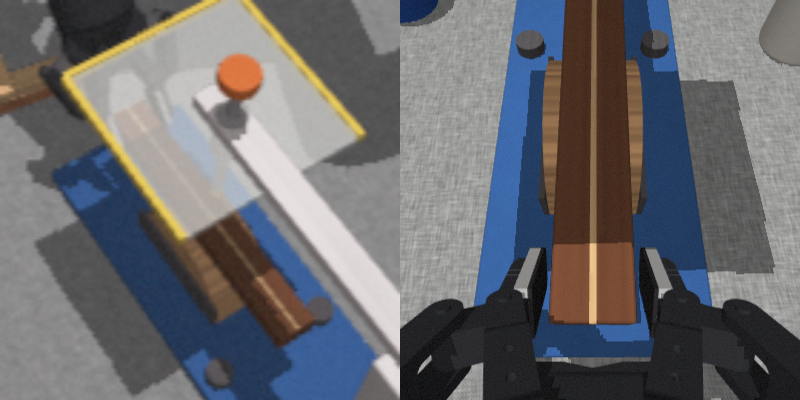

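The jaws are open and the bar balances freely by itself. The edge fit reads 1.75° nose up. The base's edges are truly level, so I'll calibrate that reading against them in the same picture.

```bash
cat >> h.py <<'E'
def edge(g,p0,p1,w=6,blue=False):
    pts=[]
    for v in range(p0[1],p1[1],2):
        uc=p0[0]+(p1[0]-p0[0])*(v-p0[1])/(p1[1]-p0[1]);u=np.arange(int(uc)-w,int(uc)+w+1)
        gr=np.abs(g[v,u+1]-g[v,u-1]);k=np.argmax(gr)
        if 0<k<len(u)-1:
            a,b,c=gr[k-1:k+2];pts.append((u[k]+.5*(a-c)/(a-2*b+c+1e-6),v))
    p=np.array(pts);r=cv2.fitLine(np.float32(p),cv2.DIST_WELSCH,0,.01,.01).ravel();m=r[0]/r[1];c=r[2]-m*r[3];print(len(p),c,m,np.median(abs(c+m*p[:,1]-p[:,0])));return c,m
def vpdir(l,r,R0):
    Pw=imaging.camera_params("wrist");v=(l[0]-r[0])/(r[1]-l[1]);u=l[0]+l[1]*v
    w=R0@Pw["T_tool_cam"][:3,:3]@np.array([(u-Pw["cx"])/Pw["fx"],(v-Pw["cy"])/Pw["fy"],1]);w/=np.linalg.norm(w);print("dir",w,"slope",w[0]/w[1],"pitch",np.degrees(np.arcsin(w[2])))
E
python3 - <<'E'
from h import *
s,R0=pose();im=cv2.imread("pics/w8.png").astype(np.float32)
g=cv2.GaussianBlur(im[...,0]-im[...,2],(3,3),0)
l=edge(g,(236,20),(195,300-30));r=edge(g,(386,15),(426,268));vpdir(l,r,R0)
im=imaging.read_camera("wrist");pitch(im,R0)
E
```

```text
125 236.35217 -0.14045635 0.05430486798286438
127 387.44733 0.144945 0.04212468862533569
dir [0.0276 0.9996 0.0003] slope 0.027641832774500004 pitch 0.015437787566282547
L 71 (np.float32(284.79446), np.float32(-0.053675093)) 0.08542823046445847
R 69 (np.float32(342.78088), np.float32(0.043825116)) 0.051235828548669815
bar dir [0.0348 0.9989 0.0315] yaw slope 0.03480914703130526 pitch deg 1.8028653781146173
```

The base edges read 0.015°, so the method is sound. The bar is tilted 1.8°, which makes its balance point 1.6 mm short. I'll regrip, lift slightly, shift +1.6 mm along the bar and set it down again.

Call:
{"name": "jog_arm", "arguments": {"rows": [[0,0,0,0,0,0,0],[0,0,0,0,0,0,0],[0,0,0,0,0,0,0],[0,0,0,0,0,0,0],[0,0,0,0,0,0,0],[-0.001,0,-0.001,0,0,0,0],[-0.0018,0,-0.0016,0,0,0,0],[-0.0018,0,-0.0016,0,0,0,0],[-0.0007,0,-0.0028,0,0,0,0],[-0.0007,0,-0.0028,0,0,0,0],[-0.0007,0,-0.0028,0,0,0,0],[0,0,-0.0022,0,0,0,0],[0.0006,0,-0.0016,0,0,0,0],[0.0011,0,-0.0012,0,0,0,0],[0.0011,0,-0.0012,0,0,0,0],[0.0011,0,-0.0012,0,0,0,0]], "force": 60}}

```text
time: 24.65
tool_pos: [0.5537, 0.0614, 0.0675]
tcp_rot: [1.754, 1.701, -0.784]
wrist_force: [-0.9, -1.1, -0.5]
width: 0.408
```

Run:
```python
from h import *
s,R0=pose();print(s["time"],s["tool_pos"],s["wrist_force"],s["width"],s["torque"])
im=imaging.read_camera("wrist");pitch(im,R0)
s,R0=pose();print(s["wrist_force"])
```

```text
24.65 [0.5537 0.0614 0.0675] [-0.8814 -1.1159 -0.5292] 0.40845344627945823 [-0.5665  0.0756  0.202 ]
L 71 (np.float32(284.44778), np.float32(-0.05164399)) 0.0739089623093605
R 70 (np.float32(342.26233), np.float32(0.04611355)) 0.0516568124294281
bar dir [0.0327 0.999  0.0304] yaw slope 0.03269779524086308 pitch deg 1.7405963149897818
[-1.041  -1.2976 -0.1806]
```

Call:
{"name": "jog_arm", "arguments": {"rows": [[0,0,0,0,0,0,52],[0,0,0,0,0,0,52],[0,0,0,0,0,0,52],[0,0,0,0,0,0,52],[0,0,0,0,0,0,52],[0,0,0,0,0,0,52],[0,0,0,0,0,0,52],[0,0,0,0,0,0,52],[0,0,0,0,0,0,52],[0,0,0,0,0,0,52]]}}

```text
time: 25.7
tool_pos: [0.5537, 0.0614, 0.0675]
tcp_rot: [1.754, 1.7, -0.784]
wrist_force: [-0.1, 0.5, -0.4]
width: 0.524
```

Run:
```python
from h import *
s,R0=pose();print(s["time"],s["tool_pos"],s["wrist_force"],s["width"])
for i in range(3):
    im=imaging.read_camera("wrist");pitch(im,R0)
cv2.imwrite("pics/w9.png",im)
a=R0[:,0];p=s["tool_pos"];goto(p-.09*a)
Rd=rot([0,0,-1],[.994,-.1,0]);goto([.50,-.13,.42],Rd);print(s["q"])
```

```text
25.7 [0.5537 0.0614 0.0675] [-0.1019  0.4858 -0.3558] 0.5240081858031197
L 71 (np.float32(284.91943), np.float32(-0.05757023)) 0.07012808695435524
R 70 (np.float32(342.04254), np.float32(0.050417)) 0.05989402160048485
bar dir [0.0334 0.9994 0.0004] yaw slope 0.03345429692034924 pitch deg 0.02304637318349679
L 71 (np.float32(284.92706), np.float32(-0.05778181)) 0.08409923315048218
R 70 (np.float32(342.00684), np.float32(0.050813306)) 0.04624255746603012
bar dir [ 0.0334  0.9994 -0.0013] yaw slope 0.03337427374366931 pitch deg -0.07627529077047095
L 71 (np.float32(284.94424), np.float32(-0.057916854)) 0.07152822613716125
R 70 (np.float32(342.02228), np.float32(0.05055826)) 0.05816670134663582
bar dir [ 0.0335  0.9994 -0.001 ] yaw slope 0.03352412787042239 pitch deg -0.059505933373700276
row [-0.09 -0.    0.  ] [0. 0. 0.]
row [-0.3913 -0.0478 -0.0913] [ 0.0666 -0.7298  0.0252]
[-0.3458  0.3529  2.0141  0.7588  1.1722 -0.765 ]
```

The bar now balances level (−0.06°) and square (yaw error 0.006 rad). Next I withdraw along the tool axis, rise, and go above the cap with the jaws shut.

Call:
{"name": "jog_arm", "arguments": {"rows": [[-0.008,0,0,0,0,0,60],[-0.02,0,0,0,0,0,60],[-0.04,0,0,0,0,0,60],[-0.065,0,0,0,0,0,60],[-0.095,0,0,0,0,0,60],[-0.14,0,0,0,0,0,60],[-0.19,0,0,0,0,0,60],[-0.24,0,0,0,0,0,60],[-0.29,-0.01,0,0,0,0,30],[-0.34,-0.03,-0.04,0,-0.15,0,0],[-0.39,-0.048,-0.09,0.01,-0.3,0.01,0],[-0.39,-0.048,-0.09,0.03,-0.45,0.02,0],[-0.39,-0.048,-0.09,0.05,-0.6,0.025,0],[-0.39,-0.048,-0.09,0.067,-0.73,0.025,0],[-0.39,-0.048,-0.09,0.067,-0.73,0.025,0],[-0.39,-0.048,-0.09,0.067,-0.73,0.025,0],[-0.39,-0.048,-0.09,0.067,-0.73,0.025,0]]}}

```text
time: 27.55
tool_pos: [0.4993, -0.1308, 0.4175]
tcp_rot: [1.284, 1.162, -1.285]
wrist_force: [0.3, 0.2, -0.3]
width: -0.002
```

Run:
```python
from h import *
s,R0=pose();print(s["time"],s["tool_pos"],s["q"],s["wrist_force"],s["width"]);print(R0)
P=cam("scene");m,st,c=blob(imaging.read_camera("scene"),(3,150,120),(18,255,255),(355,205,395,245));print("cap",c,st,onz(P,*c,.312))
# yaw so that J6 comfortable
Rd=rot([0,0,-1],R0[:,1]);goto([.557,.167,.40],Rd);goto([.557,.167,.335],Rd)
```

```text
27.55 [ 0.4993 -0.1308  0.4175] [-0.3051 -0.0975  1.6591  0.0009  1.5822 -0.2033] [ 0.2624  0.2075 -0.326 ] -0.0015958121856880765
[[-0.0018  0.9948 -0.1016]
 [ 0.0015 -0.1016 -0.9948]
 [-1.     -0.002  -0.0013]]
cap [373.5185 225.679 ] [366 219  16  14 162] [0.5555 0.1672 0.312 ]
row [ 0.0175  0.0269 -0.3025] [-0.0007 -0.0012  0.0024]
row [ 0.0825  0.027  -0.3024] [-0.0007 -0.0012  0.0024]
```

Call:
{"name": "jog_arm", "arguments": {"rows": [[0,0.005,-0.05,0,0,0,0],[0,0.01,-0.1,0,0,0,0],[0,0.015,-0.15,0,0,0,0],[0,0.02,-0.2,0,0,0,0],[0.005,0.023,-0.25,0,0,0,0],[0.015,0.027,-0.29,0,0,0.002,0],[0.03,0.027,-0.3025,0,0,0.002,0],[0.06,0.027,-0.3025,0,0,0.002,0],[0.08,0.027,-0.3025,0,0,0.002,0],[0.08,0.027,-0.3025,0,0,0.002,0],[0.08,0.027,-0.3025,0,0,0.002,0]]}}

```text
time: 28.7
tool_pos: [0.557, 0.1656, 0.3366]
tcp_rot: [1.285, 1.16, -1.288]
wrist_force: [0.2, -0.1, 0.6]
width: -0.002
```

Run:
```python
from h import *
s,R0=pose();print(s["time"],s["tool_pos"],R0[:,0],s["q"],s["wrist_force"])
A=imaging.read_camera("scene");B=imaging.read_camera("side")
cv2.imwrite("pics/c6.png",np.hstack([cv2.resize(A[120:320,280:480],(400,400)),cv2.resize(B[60:240,180:360],(400,400))]))
goto([.557,.167,.312])
```

```text
28.7 [0.557  0.1656 0.3366] [-0.0026  0.0008 -1.    ] [0.2452 0.0405 1.6679 0.0014 1.4355 0.3497] [ 0.2266 -0.122   0.5601]
row [ 0.0269 -0.001  -0.0007] [0. 0. 0.]
```

View pics/c6.png

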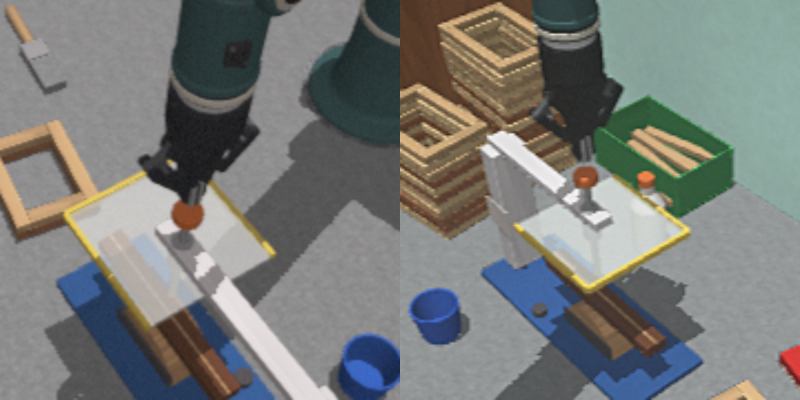

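The fingers are centred over the orange cap and the bar still lies across the crown. I'll press slowly to just short of foot contact.

Call:
{"name": "jog_arm", "arguments": {"rows": [[0.01,0,0,0,0,0,0],[0.018,-0.001,-0.001,0,0,0,0],[0.022,-0.001,-0.001,0,0,0,0],[0.026,-0.001,-0.001,0,0,0,0],[0.03,-0.001,-0.001,0,0,0,0],[0.034,-0.001,-0.001,0,0,0,0],[0.038,-0.001,-0.001,0,0,0,0],[0.042,-0.001,-0.001,0,0,0,0],[0.046,-0.001,-0.001,0,0,0,0],[0.05,-0.001,-0.001,0,0,0,0],[0.053,-0.001,-0.001,0,0,0,0],[0.056,-0.001,-0.001,0,0,0,0],[0.056,-0.001,-0.001,0,0,0,0],[0.056,-0.001,-0.001,0,0,0,0]]}}

```text
time: 30.2
tool_pos: [0.557, 0.1674, 0.2829]
tcp_rot: [1.288, 1.159, -1.284]
wrist_force: [-1.9, -0.6, 1.5]
width: 0.001
```

Run:
```python
from h import *
r=avg(3);s,R0=pose();print(s["time"],s["tool_pos"],r[0])
```

```text
30.35 [0.5571 0.1674 0.2831] [-1.6165 -0.1052  2.2669]
```

Call:
{"name": "jog_arm", "arguments": {"rows": [[0.001,0,0,0,0,0,0],[0.002,0,0,0,0,0,0],[0.003,0,0,0,0,0,0],[0.004,0,0,0,0,0,0],[0.005,0,0,0,0,0,0],[0.005,0,0,0,0,0,0]]}}

```text
time: 30.95
tool_pos: [0.5572, 0.1675, 0.278]
tcp_rot: [1.288, 1.158, -1.283]
wrist_force: [-1.0, 0.4, 1.6]
width: 0.001
```

Call:
{"name": "jog_arm", "arguments": {"rows": [[0.0007,0,0,0,0,0,0],[0.0015,0,0,0,0,0,0],[0.0015,0,0,0,0,0,0]]}}

```text
time: 31.25
tool_pos: [0.5572, 0.1675, 0.2763]
tcp_rot: [1.288, 1.158, -1.283]
wrist_force: [-2.1, -0.4, 1.9]
width: -0.002
```

Run:
```python
from h import *
r=avg(2);s,R0=pose();print(s["time"],s["tool_pos"],r[0])
```

```text
31.35 [0.5572 0.1675 0.2764] [-0.8058  0.2871  2.4883]
```

Travel is 39.6 mm and the force is spring only (2.5 N). I'll continue in sub-millimetre steps to find the stop.

Call:
{"name": "jog_arm", "arguments": {"rows": [[0.0004,0,0,0,0,0,0],[0.0008,0,0,0,0,0,0],[0.0008,0,0,0,0,0,0],[0.0008,0,0,0,0,0,0]]}}

```text
time: 31.75
tool_pos: [0.5573, 0.1675, 0.2759]
tcp_rot: [1.288, 1.158, -1.283]
wrist_force: [-1.2, -0.6, 3.3]
width: 0.005
```

Run:
```python
from h import *
r=avg(3);s,R0=pose();print(s["time"],s["tool_pos"],r[0])
```

```text
31.9 [0.5573 0.1675 0.2758] [-2.0431  0.2594  3.8406]
```

Call:
{"name": "jog_arm", "arguments": {"rows": [[0.0005,0,0,0,0,0,0],[0.0009,0,0,0,0,0,0],[0.0009,0,0,0,0,0,0],[0.0009,0,0,0,0,0,0]]}}

```text
time: 32.3
tool_pos: [0.5573, 0.1675, 0.2756]
tcp_rot: [1.288, 1.158, -1.283]
wrist_force: [-3.4, -0.2, 6.6]
width: -0.003
```

Run:
```python
from h import *
r=avg(3);s,R0=pose();print(s["time"],s["tool_pos"],r[0])
```

```text
32.45 [0.5573 0.1674 0.2756] [-2.2673 -0.6617  6.4608]
```

The stop is hard: force rose to 6.5 N with no further travel, so the foot rests on the bar with about 4 N. Now I'll raise slowly so that the gauge springs fully up, then clear it.

Call:
{"name": "jog_arm", "arguments": {"rows": [[-0.001,0,0,0,0,0,0],[-0.003,0,0,0,0,0,0],[-0.007,0,0,0,0,0,0],[-0.012,0,0,0,0,0,0],[-0.018,0,0,0,0,0,0],[-0.025,0,0,0,0,0,0],[-0.033,0,0,0,0,0,0],[-0.04,0,0,0,0,0,0],[-0.05,0,0,0,0,0,0],[-0.08,0,0,0,0,0,0],[-0.12,0,0,0,0,0,0],[-0.14,0,0.03,0,0,0,0],[-0.14,0,0.07,0,0,0,0],[-0.14,0,0.12,0,0,0,0],[-0.14,0,0.17,0,0,0,0],[-0.14,0,0.22,0,0,0,0],[-0.14,0,0.27,0,0,0,0],[-0.14,0,0.3,0,0,0,0],[-0.14,0,0.3,0,0,0,0]]}}

```text
time: 34.35
tool_pos: [0.525, -0.135, 0.4151]
tcp_rot: [1.291, 1.154, -1.288]
wrist_force: [-0.0, 0.3, -0.2]
width: 0.002
```

Run:
```python
from h import *
s,R0=pose();print(s["time"],s["tool_pos"],s["wrist_force"])
A=imaging.read_camera("scene");cv2.imwrite("pics/scene7.png",A);P=cam("scene")
B=imaging.read_camera("side")
rs=[]
for n,I,b in(("scene",A,(355,205,395,250)),("side",B,(250,125,280,155))):
    m,st,c=blob(I,(3,150,120),(18,255,255),b);print(n,c,st[4]);rs.append(ray(cam(n),*c))
print("cap",tri(rs))
cv2.imwrite("pics/c7.png",np.hstack([cv2.resize(A[120:320,280:480],(400,400)),cv2.resize(B[100:250,190:340],(400,400))]))
# leaning pose seen earlier, 60mm back along the axis, for the level check (at bar end, outside canopy)
a,Rt=lean(.029,41.8);goto(np.array([.5537,.0614,.0675])-.10*a,Rt)
```

```text
34.35 [ 0.525  -0.135   0.4151] [-0.0225  0.3398 -0.2076]
scene [373.5556 225.679 ] 162
side [262.9524 139.0833] 84
cap [0.5566 0.1665 0.312 ]
row [ 0.2735  0.0121 -0.1277] [-0.0729  0.7264 -0.0302]
```

View pics/c7.png

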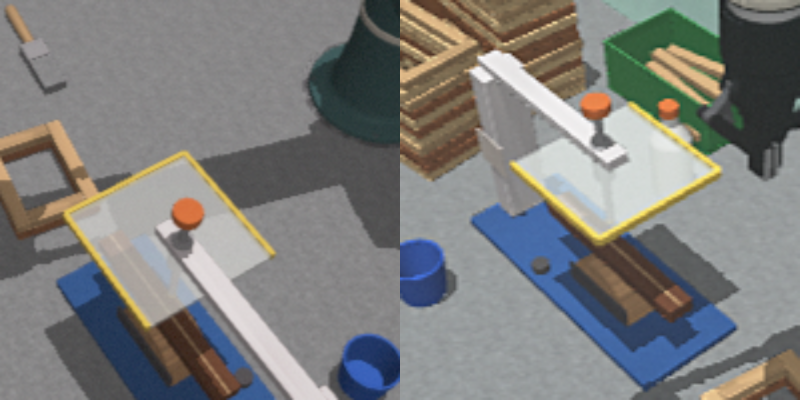

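The cap is fully up again (0.312, as at the start) and the bar still lies across the crown. For one last level check I'll look from the leaning pose, well clear of the bar.

Call:
{"name": "jog_arm", "arguments": {"rows": [[0,0,0,-0.014,0.14,-0.006,0],[0.02,0,0,-0.028,0.28,-0.012,0],[0.06,0,0,-0.042,0.42,-0.018,0],[0.1,0.005,-0.02,-0.056,0.56,-0.024,0],[0.14,0.01,-0.05,-0.073,0.7,-0.03,0],[0.18,0.012,-0.07,-0.073,0.726,-0.03,0],[0.22,0.012,-0.09,-0.073,0.726,-0.03,0],[0.25,0.012,-0.11,-0.073,0.726,-0.03,0],[0.2735,0.012,-0.1277,-0.073,0.726,-0.03,0],[0.2735,0.012,-0.1277,-0.073,0.726,-0.03,0],[0.2735,0.012,-0.1277,-0.073,0.726,-0.03,0],[0.2735,0.012,-0.1277,-0.073,0.726,-0.03,0]]}}

```text
time: 35.65
tool_pos: [0.5531, -0.0055, 0.1437]
tcp_rot: [1.75, 1.699, -0.781]
wrist_force: [-0.2, 0.6, -0.1]
width: -0.001
```

Run:
```python
from h import *
s,R0=pose();print(s["time"],s["tool_pos"],s["wrist_force"])
im=imaging.read_camera("wrist");cv2.imwrite("pics/w10.png",im);P=cam("wrist")
d=np.array([.0334,.9994,0]);n=np.array([.9994,-.0334,0])
g=cv2.GaussianBlur(cv2.cvtColor(im,cv2.COLOR_BGR2GRAY).astype(np.float32),(3,3),0)
c=np.array([.5563,.1615,.09])
E=[]
for sg in(-1,1):
    A=px(P,c+d*.06+sg*.018*n);B=px(P,c-d*.12+sg*.018*n);print(A,B)
    E.append(edge(g,(A[0],max(3,int(A[1]))),(B[0],int(B[1])),7))
vpdir(E[0],E[1],R0)
g2=cv2.GaussianBlur(im[...,0].astype(np.float32)-im[...,2],(3,3),0);E=[]
for x0,x1 in(((.4882,.3359),(.4794,.0528)),((.6318,.3402),(.6259,.0552))):
    A=px(P,[x0[0]-.0,.22,.012]) if 0 else px(P,[x1[0]+.0276*.15,.20,.012]);B=px(P,[x1[0]+.0005,.07,.012]);print(A,B);E.append(edge(g2,(A[0],max(3,int(A[1]))),(B[0],int(B[1])),8))
vpdir(E[0],E[1],R0)
```

```text
35.65 [ 0.5531 -0.0055  0.1437] [-0.1884  0.6252 -0.1136]
[293.1947  31.1414] [285.5495 213.2095]
87 293.69748 -0.0413296 0.09893632680177689
[332.3208  31.4163] [337.3077 213.5379]
91 331.7787 0.01759587 0.1841572392731905
dir [0.0358 0.998  0.0514] slope 0.03590736761752068 pitch 2.948783603792939
[245.5235 107.72  ] [234.0212 217.6649]
55 255.39482 -0.10728983 0.04862293507903814
[377.3779 105.0962] [388.431  213.8257]
54 367.16974 0.101587676 0.04519226402044296
dir [0.0277 0.9996 0.0015] slope 0.0276935583898347 pitch 0.08457247306838972
```

Run:
```python
from h import *
s,R0=pose();P=cam("wrist");im=cv2.imread("pics/w10.png");print("canopy edge row",px(P,[.53,.057,.228]),px(P,[.58,.057,.238]))
h=cv2.cvtColor(im,cv2.COLOR_BGR2HSV)
for v in range(20,226,20):print(v,[tuple(int(t) for t in h[v,u]) for u in (280,287,291,295,310,325,331,335,340)])
g=cv2.GaussianBlur(im.astype(np.float32),(3,3),0)
def ed(A,B,v0,v1):
    pts=[]
    for v in range(v0,v1,2):
        uc=A[0]+(B[0]-A[0])*(v-A[1])/(B[1]-A[1]);u=np.arange(int(uc)-6,int(uc)+7);gr=np.abs(g[v,u+1]-g[v,u-1]).sum(1);k=np.argmax(gr)
        if 0<k<12:a,b,c=gr[k-1:k+2];pts.append((u[k]+.5*(a-c)/(a-2*b+c+1e-6),v))
    p=np.array(pts);r=cv2.fitLine(np.float32(p),cv2.DIST_WELSCH,0,.01,.01).ravel();m=r[0]/r[1];c=r[2]-m*r[3];print(v0,v1,len(p),c,m,np.median(abs(c+m*p[:,1]-p[:,0])));return c,m
for v0,v1 in((40,210),(40,130),(120,210),(150,210)):
    vpdir(ed((293.2,31),(285.5,213),v0,v1),ed((332.3,31),(337.3,213),v0,v1),R0)
```

```text
canopy edge row [242.6507  16.9725] [401.6274 -15.8243]
20 [(109, 88, 116), (110, 91, 115), (109, 95, 116), (19, 174, 85), (20, 79, 87), (19, 168, 79), (19, 143, 75), (105, 23, 67), (90, 19, 66)]
40 [(108, 166, 143), (108, 166, 144), (108, 167, 145), (11, 152, 62), (13, 128, 72), (11, 145, 58), (9, 141, 58), (107, 174, 82), (108, 165, 82)]
60 [(108, 165, 144), (108, 172, 142), (108, 157, 114), (8, 141, 65), (14, 124, 82), (11, 155, 56), (10, 173, 53), (108, 186, 81), (108, 162, 82)]
80 [(14, 124, 99), (14, 115, 100), (12, 150, 61), (9, 169, 59), (15, 121, 97), (12, 175, 54), (9, 142, 61), (14, 117, 98), (14, 125, 100)]
100 [(15, 124, 109), (15, 125, 108), (8, 148, 62), (10, 147, 64), (15, 113, 113), (11, 136, 62), (10, 139, 64), (16, 119, 111), (15, 121, 110)]
120 [(14, 123, 114), (15, 125, 116), (8, 143, 64), (11, 143, 64), (17, 110, 118), (8, 141, 58), (12, 149, 60), (15, 120, 115), (15, 122, 117)]
140 [(14, 118, 127), (15, 123, 126), (9, 131, 68), (11, 150, 63), (15, 109, 119), (10, 134, 61), (9, 142, 61), (15, 125, 122), (14, 127, 124)]
160 [(15, 125, 100), (13, 140, 69), (9, 143
[... 569 characters left out ...]
79746079444885
40 210 80 330.96414 0.024005093 0.1096559688448906
dir [0.0344 0.9994 0.0077] slope 0.03444177217018283 pitch 0.44388825464834314
40 130 45 294.13907 -0.045459867 0.07373509556055069
40 130 45 330.66296 0.027326902 0.046204350888729095
dir [ 0.0338  0.9993 -0.0163] slope 0.03377708230625398 pitch -0.9364757483106588
120 210 43 293.23444 -0.03868298 0.10899068415164948
120 210 40 331.67715 0.01946345 0.07964031398296356
dir [0.0346 0.9978 0.057 ] slope 0.03463468844111735 pitch 3.2667057609527186
150 210 28 292.22424 -0.033229373 0.05655762553215027
150 210 25 332.38028 0.015750714 0.04881785809993744
dir [0.0339 0.9934 0.1096] slope 0.034132599854451454 pitch 6.291011279001611
```

The fit from this distance is noisy: 0.4° over the full range, but different stretches of the edges disagree. I'll look again 50 mm closer, still clear of the bar.

Call:
{"name": "jog_arm", "arguments": {"rows": [[0.015,0,0,0,0,0,0],[0.03,0,0,0,0,0,0],[0.045,0,0,0,0,0,0],[0.05,0,0,0,0,0,0],[0.05,0,0,0,0,0,0],[0.05,0,0,0,0,0,0]]}}

```text
time: 36.3
tool_pos: [0.5542, 0.0275, 0.1063]
tcp_rot: [1.75, 1.699, -0.781]
wrist_force: [-0.3, -0.6, -0.5]
width: 0.001
```

Run:
```python
from h import *
s,R0=pose();print(s["time"],s["tool_pos"],s["wrist_force"]);P=cam("wrist")
ims=[imaging.read_camera("wrist") for _ in range(3)];cv2.imwrite("pics/w11.png",ims[0])
d=np.array([.0334,.9994,0]);n=np.array([.9994,-.0334,0]);c=np.array([.5563,.1615,.09])
E=[[px(P,c+d*t+sg*.018*n) for t in(.07,-.125)] for sg in(-1,1)];print(E)
def ed(g,A,B,v0,v1,w=5):
    pts=[]
    for v in range(v0,v1,2):
        uc=A[0]+(B[0]-A[0])*(v-A[1])/(B[1]-A[1]);u=np.arange(round(uc)-w,round(uc)+w+1);gr=np.abs(g[v,u+1]-g[v,u-1]).sum(1);k=np.argmax(gr)
        if 0<k<2*w:a,b,cc=gr[k-1:k+2];pts.append((u[k]+.5*(a-cc)/(a-2*b+cc+1e-6),v))
    p=np.array(pts);r=cv2.fitLine(np.float32(p),cv2.DIST_WELSCH,0,.01,.01).ravel();m=r[0]/r[1];c=r[2]-m*r[3];print(v0,v1,len(p),c,m,np.median(abs(c+m*p[:,1]-p[:,0])));return c,m
for im in ims:
    g=cv2.GaussianBlur(im.astype(np.float32),(3,3),0)
    for v0,v1 in((15,int(E[0][1][1])-5),(15,190),(60,int(E[0][1][1])-5)):vpdir(ed(g,*E[0],v0,v1),ed(g,*E[1],v0,v1),R0)
```

```text
36.3 [0.5542 0.0275 0.1063] [-0.2708 -0.6491 -0.5291]
[[array([290.1305,  10.3504]), array([278.0353, 253.6573])], [array([335.9157,  10.6668]), array([344.3446, 254.0804])]]
15 248 117 289.63135 -0.050182275 0.12614574283361435
15 248 111 334.48425 0.03088987 0.12216200493276119
dir [0.0336 0.9994 0.0104] slope 0.03360174843249385 pitch 0.5954192605434729
15 190 88 289.73416 -0.051653434 0.06545192375779152
15 190 83 334.3132 0.033015512 0.055086858570575714
dir [ 0.0332  0.9994 -0.003 ] slope 0.03324189063179743 pitch -0.17280782495683203
60 248 94 289.3733 -0.04862531 0.09348687529563904
60 248 88 334.73563 0.029284574 0.09820855408906937
dir [0.0337 0.9991 0.0241] slope 0.03371658554420857 pitch 1.3781901965526977
15 248 117 289.09506 -0.050231755 0.13329705595970154
15 248 111 333.93866 0.030524746 0.12145306169986725
dir [0.0331 0.9994 0.0114] slope 0.03309070483910074 pitch 0.6522532277295338
15 190 88 289.2635 -0.05219144 0.06804287061095238
15 190 83 333.79752 0.03217646 0.06326042488217354
dir [ 0.0331  0.9995 -0.0023] slope 0.03308401421509801 pitch -0.13306500473225713
60 248 94 288.894 -0.04911428 0.10638290643692017
60 248 89 334.2215 0.028492723 0.10003768652677536
dir [0.0335 0.9991 0.0249] slope 0.033578077404873646 pitch 1.4257406447771905
15 248 117 288.838 -0.050513085 0.1168169416487217
15 248 114 333.619 0.030270236 0.1005326583981514
dir [0.0329 0.9994 0.0109] slope 0.03291594909458958 pitch 0.6255707889000929
15 190 88 288.9893 -0.052295312 0.0668938159942627
15 190 86 333.47388 0.032056294 0.05305522866547108
dir [ 0.0328  0.9995 -0.0026] slope 0.03278032282919104 pitch -0.1474239730001276
60 248 94 288.62286 -0.049229354 0.09220664203166962
60 248 91 333.83575 0.028829884 0.09605896472930908
dir [0.0331 0.9992 0.0227] slope 0.03309112889286746 pitch 1.29862989489208
```

The clean, evenly lit stretch of the edges reads −0.15° with residuals of about 0.06 px, the same in all three frames. The brightly lit near end biases the other fits. The bar is level, so I'll back away and hand in.

Call:
{"name": "jog_arm", "arguments": {"rows": [[-0.03,0,0,0,0,0,0],[-0.07,0,0,0,0,0,0],[-0.12,0,0,0,0,0,0],[-0.16,0,0,0,0,0,0],[-0.2,0,0,0,0,0,0],[-0.2,0,0,0,0,0,0],[-0.2,0,0,0,0,0,0],[-0.2,0,0,0,0,0,0]]}}

```text
time: 37.25
tool_pos: [0.5495, -0.1054, 0.2553]
tcp_rot: [1.751, 1.699, -0.782]
wrist_force: [-0.4, 0.3, 0.4]
width: 0.004
```

Run:
```python
from h import *
A=imaging.read_camera("scene");D=cv2.absdiff(A,cv2.imread("pics/scene7.png")).max(2)
print("bar/stand region diff",(D[230:330,330:400]>40).sum())
s,_=pose();print(s["time"],s["tool_pos"],s["wrist_force"]);print(finish_job())
```

```text
bar/stand region diff 0
37.3 [ 0.5494 -0.1049  0.2549] [ 0.0362 -0.6396  0.4434]
the job is handed in; nothing more can be done
None
```

The job is handed in at 37.3 s: the bar balances by itself on the crown, and the gauge has been pressed onto it and sprung fully up again.

**Balancing:** I weighed the bar in the hand and set it on the crown with the tool leaning about 42°. It first balanced 1.8° off level, so I regripped it and shifted it 1.6 mm along its length. It then balanced at −0.06°, with a yaw error of about 0.006 rad.

**Gauge:** I pressed the cap about 40 mm, until the stop turned hard at 6.5 N. That is roughly 4 N on the bar.

**Last checks:**
- **Cap:** it triangulates to the same height as at the start (0.312 m).
- **Bar after pressing:** the clean stretch of its edges reads −0.15°, steady over three frames. Fits that include the sunlit near end disagreed, giving +0.4° to +1.4° from the closer look and from −0.9° to +6° from farther off. I discounted these because the change in lighting shifts the edges there.
- **Stand area:** the last two scene pictures show no change around the bar and stand, and the arm was clear of everything. I saw nothing displaced, but I did not measure each loose item.

**One mishap:** while weighing, I tilted the bar the wrong way and its far end touched something fixed, probably the frames or the stand's base, with about 4 N. The bar slipped a few degrees in the grip and I corrected for it. Nothing was displaced in the picture taken right afterwards.

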